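# Stow the rolling board under the worktop shelf

## Task

First draw the turner straight out from under the low steel shelf, without prying it against the shelf, and lay it flat across the middle of the stacked enamel plates. Then slide the rolling board along the worktop, flat and with the red brush still lying on it, into the bay under the shelf, handle end outwards, until it is fully home against the back stop. Finally swing the yellow latch bar all the way across the front of the board, and leave the plates, the tiffin carrier and the other kitchen things where they stand.

Things in the scene. Friction and masses are not known exactly. Their poses are not given: they have to be found in the camera images.
- riser: Low fixed steel shelf with an open bay under it for the board. Origin: on the worktop, below the middle of the shelf's front edge. +x points level into the bay, +y to the latch side, z up. Bay between the side walls 190 wide (y -95 to 95), flat back stop at x 120. Side rails 18 high run out to x -25, then flare outwards to x -54.
- shelf_edge (a point): Middle of the top of the shelf's front edge, x 0, 56 above the worktop. The shelf plate (overhang) reaches from here 150 back and 107 to each side; underside 46 above the worktop. Three fixed spice jars up to 110 above the worktop stand along its back, x 95 to 141.
- bay_home (a point): Point on the worktop in the bay (x 30, y 0 of the shelf, same axes) where the board's origin is when the board is fully home, its rear edge on the stop. Its front edge is then at x -60: the front 60 mm with the handle stays outside the overhang.
- latch (a joint): Angle of the yellow latch bar about its upright pivot. 0 = open, bar along the shelf's -x, beside the lane; grows counter-clockwise from above to 1.571 (hard stop) = closed, bar along the shelf's -y across the front of the board. Starts at -0.3 to 0.1. Stays where left; about 1 N at the peg moves it.
- latch_pivot (a point): Top of the latch's pivot, at x -70, y 118 of the shelf, 18 above the worktop. The bar is 12 wide, 6 to 18 above the worktop, and reaches 75 from the pivot. Closed, its inner face is 4 in front of the edge of a board that is fully home; it cannot close on one that stands out further.
- latch_peg (a point): Centre of the top of the black upright round peg near the free end of the latch bar, 66 from the pivot: diameter 12, from the bar's top (18) to 60 above the worktop. Can be pinched or pushed.
- board: Loose square teak rolling board, 180 x 180 x 18, 0.5 kg (varies), lying on the worktop. Origin: centre of its underside. +x points to its plain rear edge, which goes into the bay first; the handle is at the -x end. z up.
- board_grip (a point): Centre of the top of the dark upright teak handle block on the board, at x -70, y 0 of the board: 32 long (board x) x 14 thick (board y), from the board's top (18) to 58 above the worktop. Pinch it across its 14 thickness.
- brush: Loose red pastry brush with separate flat silicone fingers, 130 long, up to 32 wide, 10 thick, lying across the rear half of the board. Origin: middle of its length, on its underside; +x towards the head.
- turner: Loose steel tava turner, 220 long, 0.14 kg. Origin: middle of its length, on its flat underside; +x towards the blade. Blade 70 x 70 x 3 at x 40 to 110; neck 12 wide, 8 high, x 0 to 40; black handle 16 wide, 16 high, x -110 to 0. Balances at x 19. Starts flat on the worktop, 45 to 65 of the blade under the shelf, handle out.
- turner_grip (a point): Point on the top of the turner's black handle, x -15 of the turner, 16 above its underside: a good place to pinch it across its 16 width.
- plate_top: Upper one of two loose nested enamel plates, white with blue rims, diameter 150, each 14 high, 0.25 kg. Origin: centre of its underside (6 above the worktop), z up; its rim is 14 above the origin.
- plate_low: Lower one of the two stacked plates, same size, on the worktop. Origin: centre of its underside.
- tiffin: Loose steel tiffin carrier, three tiers closed by a clip handle, diameter 125, 227 tall, standing on the worktop. Origin: centre of its underside. Not to be disturbed.
- tumbler: Loose steel tumbler, 68 across, 85 tall, a bystander. Origin: centre of its underside.
- pickle_jar: Loose amber jar with green cap, 68 across, 100 tall, a bystander. Origin: centre of its underside.
- bowl: Loose small steel bowl, 100 across, 40 tall, a bystander. Origin: centre of its underside.
Not all that is in view belongs to the job. Of the things that look like the turner, the smaller one is meant.

How it is judged (in metres and radians):
On the way, in this order (a step that is already met when the one before it is completed fails the run):
1. the turner lies flat on the upper plate, let go (horizontal distance between turner and plate_top below 0.06 m and contact force between turner and plate_top above 0.3 N and angle between turner's own z axis and vertical below 0.2 rad and contact force between the fingers and turner below 0.2 N and linear speed of turner below 0.03 m/s), for 0.2 s.
2. the board is fully home in the bay (x of board in the frame of riser above 0.0255 m and y of board in the frame of riser between -0.012 and 0.012 m and angle between the x axis of board and the x axis of riser, either way round below 0.1 rad and x of board_grip in the frame of riser below -0.02 m), for 0.1 s.
3. the latch is swung across the front of the board (value of joint latch above 1.42 rad), for 0.1 s.
At the end, for the whole second after the job is handed in: Latch past 1.42 rad; board flat, handle outwards, within 4.5 mm of fully home and 0.1 rad of square; brush still on it; turner flat (0.2 rad) on the upper plate, its middle within 60 mm of the plate centre; all at rest (value of joint latch above 1.42 rad and x of board in the frame of riser above 0.0255 m and x of board_grip in the frame of riser below -0.02 m and angle between the x axis of board and the x axis of riser, either way round below 0.1 rad and angle between board's own z axis and vertical below 0.05 rad and height (world z) of board below 0.005 m and height (world z) of brush above 0.013 m and linear speed of each of brush, board, turner below 0.02 m/s and horizontal distance between brush and board below 0.1 m and horizontal distance between turner and plate_top below 0.06 m and contact force between turner and plate_top above 0.3 N and angle between turner's own z axis and vertical below 0.2 rad); the robot touches nothing.
It fails at once if the turner is pried or rammed against the shelf (over 20 N) (contact force between turner and riser above 20 N).
It fails at once if the board is tipped or lifted instead of slid flat (angle between board's own z axis and vertical above 0.2 rad or height (world z) of board above 0.03 m).
It fails at once if the brush falls off the board (z of brush in the frame of board below 0.008 m).
It fails at once if the plates are shifted by more than 40 mm (distance of any of plate_top, plate_low from where it was at the start of the episode above 0.04 m).
It fails at once if the tiffin carrier or another bystander is shifted by more than 30 mm (distance of any of tiffin, tumbler, pickle_jar, bowl from where it was at the start of the episode above 0.03 m).
It also fails if it takes over 72 s, if anything falls off the work surface, if the arm or the gripper's body presses on something with over 40 N, if the wrist force passes 120 N, or if a joint passes its speed limit or range.

## Robot

A 6-joint arm with a two-finger parallel gripper is mounted at the origin on the work surface. World frame = base frame: x ahead of the robot, y to its left, z up, the work surface at z = 0. Lengths are in m, angles in degrees, forces in N, time in s.
With the tool pointing down it reaches from about 0.3 to 0.75 m from the base axis. Payload 8.5 kg.
Tool frame: the origin (TCP) lies at the very end of the fingers, on their centre line; the grasp point (between the pads) lies grasp_offset behind it (grasp_offset is the distance from the TCP to the grasp point, in m); x points along the fingers, z is the direction in which the jaws open and shut, and the axes are right-handed (so a half turn about x gives the same grasp; the last joint's range is limited). The gripper opens to 85 mm and grips with 20 to 120 N. Pads are 22 mm wide; open, the fingers measure 114 mm over their backs; the gripper's body (76 mm by 85 mm) begins 54 mm behind the grasp point. The pads swing forward as they close: fully open they stand 13 mm farther back than shut.
Start: joints at [54.528, 21.807, 74.336, -0, 83.858, -12.336], TCP at [0.216, 0.506, 0.231] pointing down, gripper open.
Joint ranges: [-178.18, 178.18], [-50.72, 133.34], [12.68, 142.11], [-81.47, 261.47], [9.98, 163.14], [-165.26, 165.26]. Speed limits (degrees/s): [136.94, 136.94, 180, 180, 180, 180].

## Interface

Orientations are given as a 3x3 rotation matrix whose columns are the frame's x, y, z axes.
In Python, from rig import observe, get_image, close_job, recognise, grasp_offset gives the robot as it stands.
- The arm moves only by the tool drive_tool, never from a script. Its argument "targets" is a list that holds one entry, the list of rows, each a list of 7 numbers: the shift along the tool's x, y, z in units of 50 mm (1.0 is 50 mm), then the turn, a rotation vector about the tool's x, y, z in rad, then the opening, from -1 (shut) to 1 (fully open), so that 0 is half open. A call has 1 to 5 rows; each row shifts and turns the commanded pose from where the row before left it, along the tool's axes as they then stand; what a row does not reach is not made up. A row lasts 1/10 s, in which the tool goes at most 50 mm and 8.59 degrees, less where a joint would pass 70% of its speed; a pose out of reach is approached as far as the arm can. A call is refused whole if a number of a shift passes 1 or a number of a turn 0.15, either way. A call with a gripper value outside its range is refused whole. The fingers move at their own pace and stop on an object; "force" is the grip in N (left out, the last holds). Time passes only in rows, so rows that do not move let the fingers close. It gives the time, the measured TCP pose, the force and the opening at its end, in the units of the state.
- observe(): the state, without advancing time (a new reading comes with each control period).
- get_image(name): name is "side" or "top" or "wrist"; returns a dict with "image" (400x640x3 uint8, red, green, blue), "fx", "fy", "cx", "cy" (pixels), "rvec" (rotation vector, rad) and "tvec" (3), from world to camera coordinates, as OpenCV has them. Camera axes: x right, y down, z forward; pixel columns grow to the right and rows downward; lengths in m; the calibration is good to about 2 mm. The wrist camera is an equidistant fisheye: a pixel r from the principal point sees the ray r / f radians off the axis. A picture is of the moment at which its call begins. There is no depth.
- close_job(): hands the job in, once; it reports no verdict.
Trained networks look in a picture, given as the dict that the camera call returned (one of the last four; its "shot" number tells which), for a name from the list of things; names that differ only in an ending like _2 or _b are one class to them, and where a whole thing is asked for, a point or a joint stands for the part that bears it (a point fixed in the world has none). Each returns a list of dicts, best first, with "p" (0 to 1); they miss things now and then, are a little off and sometimes report something else, mostly with a low value. They report only what shows in the picture. A call takes as long as a camera call. They do not tell look-alikes from the thing itself.
- recognise(label, picture): "at" ([column, row] as shares, 0 to 1, of the picture: columns of its width, rows of its height, amid what is visible of it).
The state is a dict: "time_s": time; "q": joint angles; "qvel": joint speeds; "joint_efforts": joint torques, N m; "position": TCP position; "tool_rot": TCP orientation; "ft_force": force on the tool from outside, world axes, zero at the start; "wrist_torque": the same for the moment, N m; "grip_width": finger opening in m.
Only numpy, scipy, OpenCV 4.12 (cv2) and the standard library are available. Lean on these libraries where they do the work, as an engineer would, in place of code of your own. Each camera call takes 0.05 s, during which the arm holds its last target.

## Working session

There is one attempt and no reset: what is moved stays moved. The work goes in short steps, Python scripts to look and compute and a tool call to move; the robot and the scene stay as the last step left them, time stands still between calls to the robot, and variables do not carry over. Pictures are saved under pics/ and viewed, and the job is handed in when it is done.

Besides the shell and the picture viewer there is one more tool, called after "Emit:" as name([rows], argument=value, ...), one row to a line, values as JSON. drive_tool: Moves the arm, as the interface text tells. Its arguments: {"type":"object","properties":{"targets":{"type":"array"},"force":{"type":"number"}},"required":["targets"]}

```bash
ls; mkdir -p pics
cat > h.py <<'E'
import numpy as np, cv2
from rig import observe, get_image, recognise, grasp_offset
def save(im,name,crop=None,scale=1):
    a=im["image"]
    if crop: a=a[crop[1]:crop[3],crop[0]:crop[2]]
    a=cv2.resize(a,None,fx=scale,fy=scale,interpolation=cv2.INTER_CUBIC)
    cv2.imwrite(f"pics/{name}.png",a[:,:,::-1])
def cam(im):
    R=cv2.Rodrigues(np.array(im["rvec"],float))[0]; t=np.array(im["tvec"],float).ravel()
    return R,t
def ray(im,u,v,fish=False):
    R,t=cam(im)
    x=(u-im["cx"])/im["fx"]; y=(v-im["cy"])/im["fy"]
    if fish:
        r=np.hypot(x,y); d=np.array([x/r*np.sin(r),y/r*np.sin(r),np.cos(r)]) if r>1e-9 else np.array([0,0,1.])
    else: d=np.array([x,y,1.])
    return -R.T@t, R.T@d
def onz(im,u,v,z,fish=False):
    o,d=ray(im,u,v,fish); s=(z-o[2])/d[2]; return o+s*d
def proj(im,P,fish=False):
    R,t=cam(im); p=R@np.asarray(P,float)+t
    if fish:
        r=np.hypot(p[0],p[1]); th=np.arctan2(r,p[2]); return im["cx"]+im["fx"]*th*p[0]/r, im["cy"]+im["fy"]*th*p[1]/r
    return im["cx"]+im["fx"]*p[0]/p[2], im["cy"]+im["fy"]*p[1]/p[2]
E
python3 - <<'E'
from h import *
s=observe(); print(s); print(grasp_offset if not callable(grasp_offset) else grasp_offset())
for n in ("top","side"):
    im=get_image(n); save(im,n+"0"); R,t=cam(im); print(n,-R.T@t,im["fx"],im["cx"],im["cy"],R.tolist())
    for l in ["riser","shelf_edge","latch_pivot","latch_peg","board","board_grip","brush","turner","turner_grip","plate_top","tiffin","tumbler","pickle_jar","bowl","latch","bay_home"]:
        try: r=recognise(l,im)
        except Exception as e: print(l,e); continue
        print(l,[(round(d["p"],2),round(d["at"][0]*640,1),round(d["at"][1]*400,1)) for d in r[:4]])
E
```

```text
pics
{'time_s': 0.0, 'q': array([ 5.45271384e+01,  2.18414825e+01,  7.43852014e+01,  1.07992610e-03,
        8.38565270e+01, -1.23342862e+01]), 'qvel': array([-0.11382613,  0.03059577, -0.00058394,  0.0799726 , -0.05259201,
        0.18375057]), 'joint_efforts': array([-3.61107027e-05, -4.48478937e+01, -2.31277871e+01, -1.70671346e-04,
        4.86570527e-03, -4.46415129e-06]), 'position': array([0.21593995, 0.50552392, 0.23070452]), 'tool_rot': array([[-8.58058862e-04, -9.19556202e-01,  3.92957574e-01],
       [-1.17186748e-03,  3.92958374e-01,  9.19555514e-01],
       [-9.99998945e-01,  3.28538557e-04, -1.41477942e-03]]), 'ft_force': array([-0.28910846, -0.66960023, -0.56600901]), 'wrist_torque': array([ 0.01315026, -0.01386855,  0.01195477]), 'grip_width': 0.08557754213250898}
0.0187
top [0.37876634 0.02957062 1.4246766 ] 461.7549462485935 314.6660905306153 194.39834883314577 [[0.028227940062398704, -0.9994682581225238, 0.01632128687821619], [-0.9946015602036264, -0.029714054764000464, -0.09942238877633867], [0.09985449334078589, -0.01342668816236578, -0.9949114554595527]]
riser [
[... 728 characters left out ...]
], [-0.06144993914412554, -0.5281250404684756, -0.8469402851496404], [0.07527509518356218, 0.843675087625146, -0.5315505682113488]]
riser [(0.67, 323.8, 159.2)]
shelf_edge [(0.75, 322.3, 158.2)]
latch_pivot [(0.6, 322.3, 159.2)]
latch_peg [(0.64, 291.8, 190.1)]
board [(0.78, 338.7, 244.7)]
board_grip [(0.71, 340.9, 248.6)]
brush [(0.81, 323.5, 238.1)]
turner [(0.81, 227.2, 173.0), (0.71, 400.0, 209.9), (0.6, 393.9, 194.7), (0.5, 330.9, 179.3)]
turner_grip [(0.8, 228.3, 171.6), (0.49, 332.9, 180.1)]
plate_top [(0.71, 320.6, 307.7)]
tiffin [(0.62, 421.5, 233.3)]
tumbler []
pickle_jar [(0.75, 393.1, 192.0)]
bowl [(0.85, 259.0, 312.8)]
latch [(0.65, 288.6, 187.7)]
bay_home [(0.88, 321.4, 156.8)]
```

View pics/top0.png

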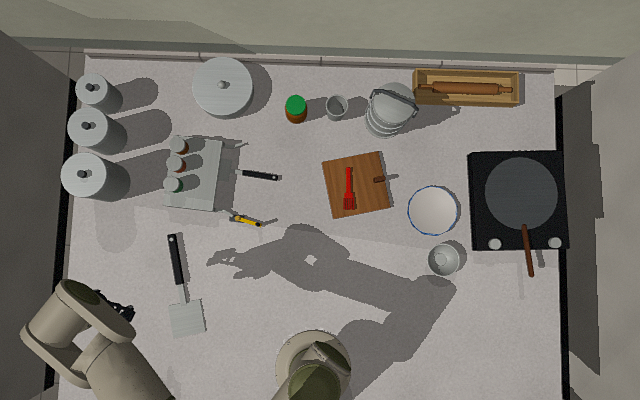

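View pics/side0.png

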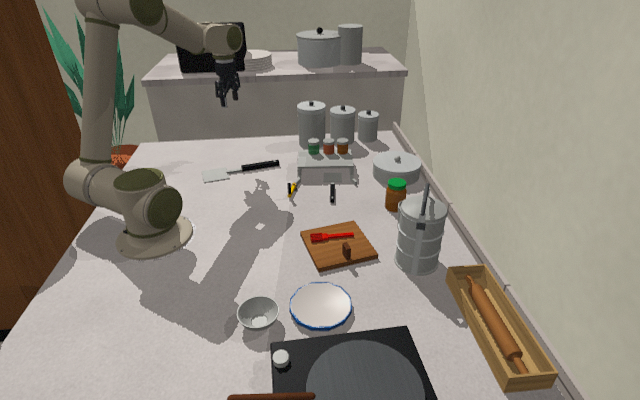

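Run:
```python
from h import *
im=get_image("top"); save(im,"t1",(155,120,295,240),5.5)
save(im,"t1b",(310,130,480,290),4.5)
im=get_image("side"); save(im,"s1",(190,130,440,280),3.2)
```

```text
(no output)
```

View pics/t1.png

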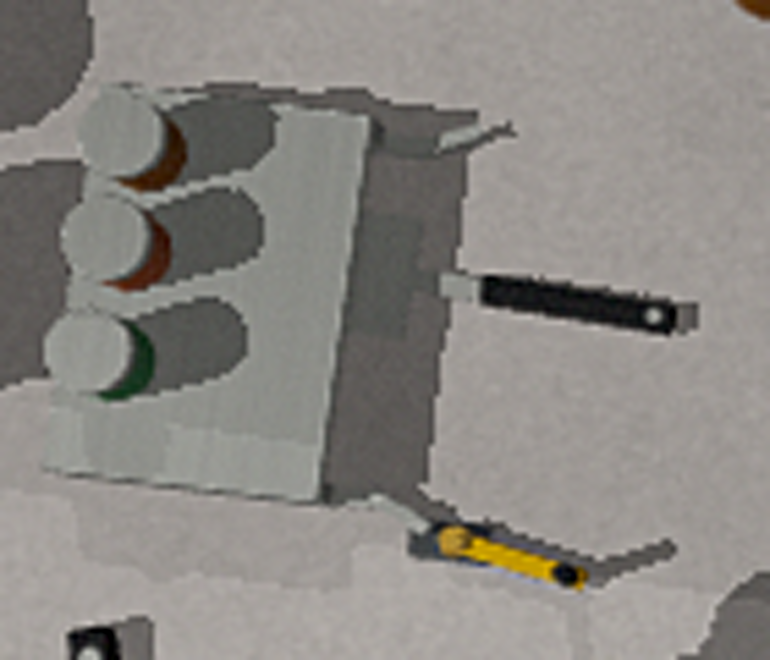

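View pics/t1b.png

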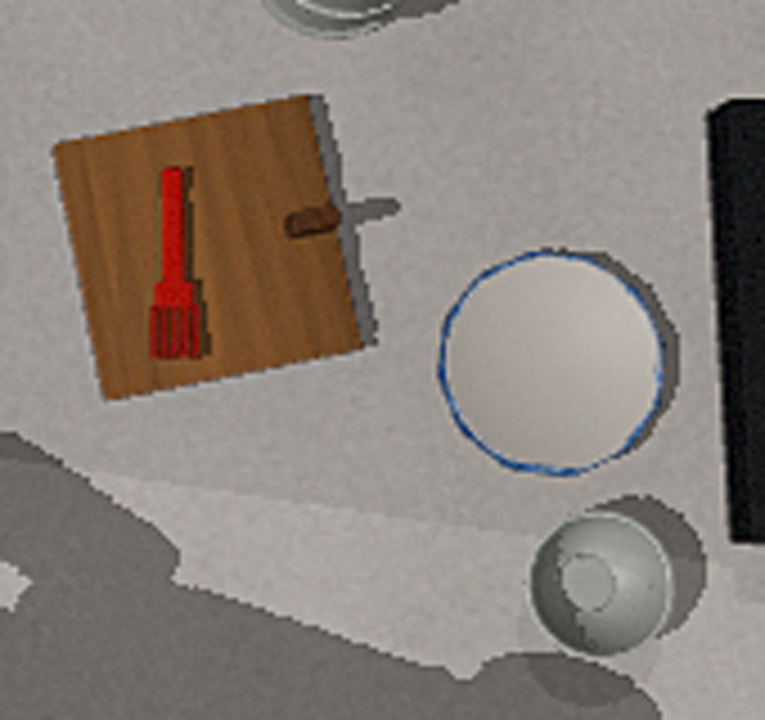

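View pics/s1.png

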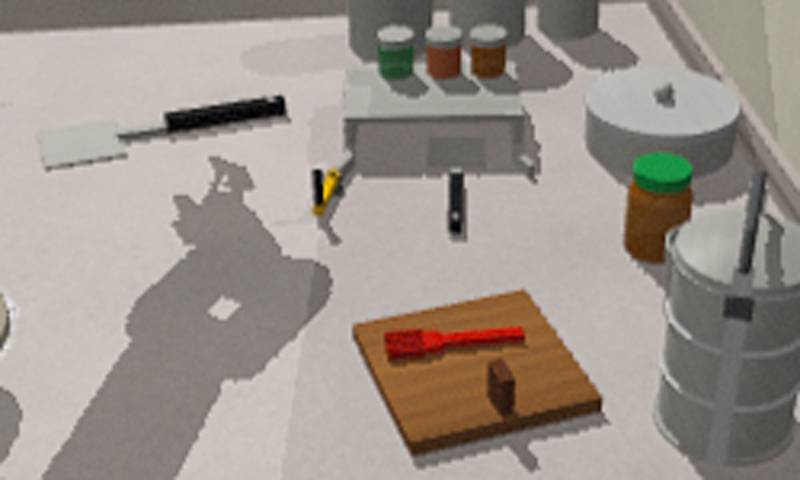

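Run:
```python
from h import *
im=get_image("top")
A=lambda x,y:(155+(x+.5)/5.5-.5,120+(y+.5)/5.5-.5)
B=lambda x,y:(310+(x+.5)/4.5-.5,130+(y+.5)/4.5-.5)
P={}
for n,p,z in [("edgeL(-y)",A(370,115),.056),("edgeR(+y)",A(323,500),.056),("turn blackfront",A(482,290),.016),("turn backend",A(678,318),.016),("neck tip",A(440,284),.008),("pivot",A(455,538),.018),("peg",A(568,573),.06),
 ("b1",B(53,143),.018),("b2",B(310,95),.018),("b3",B(362,350),.018),("b4",B(106,400),.018),("grip",B(313,219),.058),("br tail",B(173,168),.026),("br head",B(175,358),.026),("plate",B(552,362),.02),("plateL",B(438,362),.02),("plateR",B(664,362),.02),("bowl",B(600,585),.04)]:
    P[n]=onz(im,*p,z); print(n,P[n].round(4))
e=P["edgeL(-y)"];f=P["edgeR(+y)"]; print("shelf mid",(e+f)/2,np.linalg.norm(e-f))
y=(f-e)/np.linalg.norm(f-e); print("yaxis",np.degrees(np.arctan2(y[1],y[0])))
c=(P["b1"]+P["b2"]+P["b3"]+P["b4"])/4; print("board",c, [np.linalg.norm(P[a]-P[b]) for a,b in (("b1","b2"),("b2","b3"),("b3","b4"),("b4","b1"))])
xa=(P["b1"]+P["b4"]-P["b2"]-P["b3"]); print("board x ang",np.degrees(np.arctan2(xa[1],xa[0])))
g=P["grip"]-c; print("grip ang",np.degrees(np.arctan2(-g[1],-g[0])),np.linalg.norm(g[:2]))
t=P["turn blackfront"]-P["turn backend"]; print("turner ang",np.degrees(np.arctan2(t[1],t[0])),np.linalg.norm(t))
l=P["peg"]-P["pivot"]; print("peg",np.degrees(np.arctan2(l[1],l[0])),np.linalg.norm(l[:2]))
# side view cross-check
im=get_image("side"); S=lambda x,y:(190+(x+.5)/3.2-.5,130+(y+.5)/3.2-.5)
for n,p,z in [("edgeR(+y)",S(345,116),.056),("edgeL",S(522,113),.056),("turn backend",S(456,232),.016),("turn bf",S(456,172),.016),("peg",S(318,172),.06),("b_nearleft",S(414,443),.018),("b_nearR",S(602,402),.018),("b_farR",S(525,291),.018),("b_farL",S(354,326),.018),("grip",S(502,372),.058)]:
    print(n,onz(im,*p,z).round(4))
for n in P: print(n,np.round(proj(im,P[n]),1),end=" ")
```

```text
edgeL(-y) [0.6705 0.2944 0.056 ]
edgeR(+y) [0.4593 0.3095 0.056 ]
turn blackfront [0.5817 0.235  0.016 ]
turn backend [0.5692 0.1251 0.016 ]
neck tip [0.5855 0.2599 0.008 ]
pivot [0.4427 0.2435 0.018 ]
peg [0.4238 0.176  0.06  ]
b1 [ 0.6229 -0.0073  0.018 ]
b2 [ 0.6618 -0.1833  0.018 ]
b3 [ 0.4869 -0.2213  0.018 ]
b4 [ 0.4478 -0.0479  0.018 ]
grip [ 0.5702 -0.1804  0.058 ]
br tail [ 0.6068 -0.0893  0.026 ]
br head [ 0.4771 -0.0933  0.026 ]
plate [ 0.4824 -0.3505  0.02  ]
plateL [ 0.4801 -0.2728  0.02  ]
plateR [ 0.4846 -0.4271  0.02  ]
bowl [ 0.3336 -0.3775  0.04  ]
shelf mid [0.56490379 0.30194536 0.056     ] 0.21168663993127634
yaxis 175.9232550799156
board [ 0.55484324 -0.11492249  0.018     ] [np.float64(0.1802854227981215), np.float64(0.17898507725571314), np.float64(0.17775085882187885), np.float64(0.1796769048740626)]
board x ang 102.5816853035334
grip ang 103.15282139433995 0.067284290965809
turner ang 83.54343933512472 0.11060585471372404
peg -105.61493330604183 0.07016041269876655
edgeR(+y) [0.4627 0.3165 0.056 ]
edgeL [0.6715 0.2991 0.056 ]
turn backend [0.5695 0.109  0.016 ]
turn bf [0.5855 0.2379 0.016 ]
peg [0.4266 0.1787 0.06  ]
b_nearleft [ 0.4928 -0.2222  0.018 ]
b_nearR [ 0.6623 -0.187   0.018 ]
b_farR [ 0.6237 -0.011   0.018 ]
b_farL [ 0.4515 -0.0502  0.018 ]
grip [ 0.5728 -0.1852  0.058 ]
edgeL(-y) [352.7 165.5] edgeR(+y) [296.7 166.8] turn blackfront [331.2 183.8] turn backend [331.5 199.7] neck tip [331.4 182.4] pivot [293.4 184.4] peg [288.2 183.8] b1 [353.3 219.9] b2 [377.3 254.5] b3 [316.8 268. ] b4 [299.  231.2] grip [345.3 244.9] br tail [352.6 233.6] br head [309.6 237.4] plate [319.8 303.1] plateL [316.  280.9] plateR [324. 328.] bowl [257.1 310.7]
```

```bash
cat >> h.py <<'E'
from scipy.spatial.transform import Rotation as Ro
def Rdown(jaw):
    a=np.radians(jaw); z=np.array([np.cos(a),np.sin(a),0]); x=np.array([0,0,-1.]); return np.column_stack([x,np.cross(z,x),z])
def plan(p,jaw,step=.05,grip=1.0,n=None,quiet=False):
    s=observe(); P=np.array(s["position"],float); R=np.array(s["tool_rot"],float); p=np.array(p,float); Rt=Rdown(jaw)
    print("t",round(s["time_s"],2),"pos",P.round(4),"jaw",round(float(np.degrees(np.arctan2(R[1,2],R[0,2]))),2),"tilt",R[2,1].round(4),R[2,2].round(4),"w",round(s["grip_width"],4),"F",np.round(s["ft_force"],1))
    rv=Ro.from_matrix(R.T@Rt).as_rotvec(); N=max(1,int(np.ceil(max(np.linalg.norm(p-P)/step,np.linalg.norm(rv)/.145)-1e-6)))
    if n: N=n
    d=(p-P)/N; dr=rv/N
    print("N",N)
    for i in range(N):
        t=R.T@d/.05; print([float(v) for v in np.r_[t,dr].round(3)]+[grip]); R=R@Ro.from_rotvec(dr).as_matrix()
E
python3 - <<'E'
from h import *
plan([.580,.222,.13],-6.5,step=.045)
E
```

```text
t 1.9 pos [0.2161 0.5057 0.2313] jaw 66.87 tilt -0.0 -0.0 w 0.0854 F [-0.3  0.2  0.2]
N 11
[0.184, -0.811, -0.214, 0.116, -0.0, 0.0, 1.0]
[0.184, -0.831, -0.119, 0.116, -0.0, 0.0, 1.0]
[0.184, -0.839, -0.022, 0.116, -0.0, 0.0, 1.0]
[0.184, -0.836, 0.076, 0.116, -0.0, 0.0, 1.0]
[0.184, -0.821, 0.173, 0.116, -0.0, 0.0, 1.0]
[0.184, -0.795, 0.267, 0.116, -0.0, 0.0, 1.0]
[0.184, -0.759, 0.357, 0.116, -0.0, 0.0, 1.0]
[0.184, -0.712, 0.443, 0.116, -0.0, 0.0, 1.0]
[0.184, -0.656, 0.523, 0.116, -0.0, 0.0, 1.0]
[0.184, -0.591, 0.596, 0.116, -0.0, 0.0, 1.0]
[0.184, -0.518, 0.66, 0.116, -0.0, 0.0, 1.0]
```

Emit:
drive_tool([
  [[0.1,-0.81,-0.21,0.116,0,0,1],[0.1,-0.83,-0.12,0.116,0,0,1],[0.1,-0.84,-0.02,0.116,0,0,1],[0.1,-0.84,0.08,0.116,0,0,1],[0.1,-0.82,0.17,0.116,0,0,1]],
], force=40)

```text
time_s: 2.4
position: [0.3831, 0.3759, 0.2063]
tool_rot: [[0.0, -0.55, 0.835], [0.0, 0.835, 0.55], [-1.0, 0.0, 0.0]]
ft_force: [-0.7, 1.8, -0.2]
grip_width: 0.0855
```

Emit:
drive_tool([
  [[0.2,-0.8,0.27,0.116,0,0,1],[0.2,-0.76,0.36,0.116,0,0,1],[0.2,-0.71,0.44,0.116,0,0,1],[0.2,-0.66,0.52,0.116,0,0,1],[0.3,-0.59,0.6,0.116,0,0,1]],
])

```text
time_s: 2.9
position: [0.5495, 0.2472, 0.1515]
tool_rot: [[0.001, -0.002, 1.0], [0.0, 1.0, 0.002], [-1.0, 0.0, 0.001]]
ft_force: [0.6, 0.4, -0.2]
grip_width: 0.0852
```

Emit:
drive_tool([
  [[0.3,-0.52,0.66,0.116,0,0,1],[0,0,0,0,0,0,1]],
])

```text
time_s: 3.1
position: [0.5837, 0.219, 0.1336]
tool_rot: [[-0.002, 0.116, 0.993], [-0.001, 0.993, -0.116], [-1.0, -0.002, -0.002]]
ft_force: [-0.2, 0.1, -0.4]
grip_width: 0.0854
```

Run:
```python
from h import *
plan([.580,.222,.13],-6.5,step=.045)
im=get_image("wrist"); save(im,"w1",None,1.2)
for n in ("turner","turner_grip"):
  print([(round(d["p"],2),d["at"][0]*640,d["at"][1]*400, onz(im,d["at"][0]*640,d["at"][1]*400,.016,True).round(4)) for d in recognise(n,im)])
```

```text
t 3.1 pos [0.5837 0.219  0.1336] jaw -6.69 tilt -0.0015 -0.0023 w 0.0854 F [-0.2  0.1 -0.4]
N 1
[0.072, 0.052, -0.081, -0.003, -0.002, 0.002, 1.0]
[(0.77, 48.768, 60.0, array([0.3049, 0.4112, 0.016 ])), (0.69, 318.976, 144.2, array([0.5879, 0.2638, 0.016 ]))]
[(0.76, 47.488, 54.52, array([0.3031, 0.4185, 0.016 ])), (0.61, 318.272, 139.12, array([0.5878, 0.2682, 0.016 ]))]
```

View pics/w1.png

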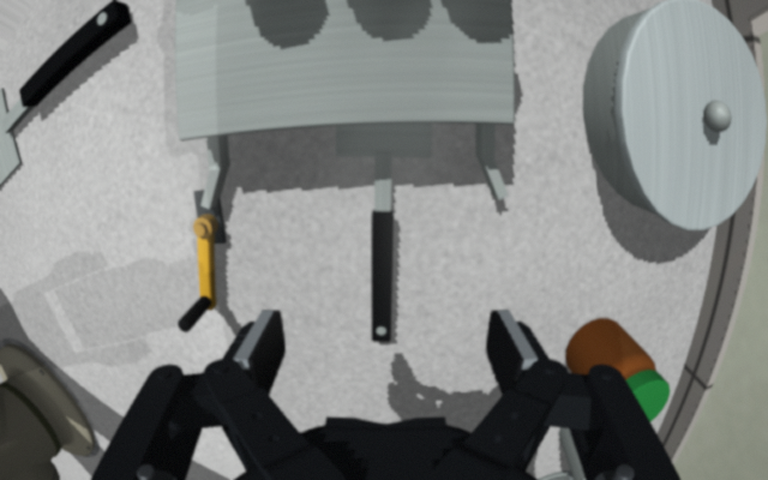

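Run:
```python
from h import *
im=get_image("wrist")
for n,u,v,z in [("bf",382,211,.016),("be",380.5,337,.016),("eL",513,122,.056),("eR",180,138,.056),("piv",204,228,.018)]:
    print(n,onz(im,u/1.2,v/1.2,z,True).round(4))
```

```text
bf [0.5813 0.24   0.016 ]
be [0.5681 0.1337 0.016 ]
eL [0.6683 0.2979 0.056 ]
eR [0.4566 0.3153 0.056 ]
piv [0.4397 0.244  0.018 ]
```

Emit:
drive_tool([
  [[0.8,0.07,-0.08,0,0,0,0.6],[0.8,0,0,0,0,0,0.3],[0.6,0,0,0,0,0,0.2],[0.25,0,0,0,0,0,0.2],[0.1,0,0,0,0,0,0.2]],
])

```text
time_s: 3.8
position: [0.577, 0.2273, 0.0087]
tool_rot: [[-0.001, 0.107, 0.994], [-0.0, 0.994, -0.107], [-1.0, -0.0, -0.001]]
ft_force: [-0.1, 0.5, -0.1]
grip_width: 0.0512
```

Run:
```python
from h import *
plan([.5797,.2225,.005],-6.7)
```

```text
t 3.8 pos [0.577  0.2273 0.0087] jaw -6.16 tilt -0.0001 -0.0005 w 0.0512 F [-0.1  0.5 -0.1]
N 1
[0.073, -0.09, 0.063, 0.009, -0.001, 0.0, 1.0]
```

Emit:
drive_tool([
  [[0.07,-0.09,0.06,0.009,0,0,0.2],[0,0,0,0,0,0,-0.4],[0,0,0,0,0,0,-1],[0,0,0,0,0,0,-1],[0,0,0,0,0,0,-1]],
])

```text
time_s: 4.3
position: [0.5808, 0.2218, 0.0067]
tool_rot: [[0.003, 0.118, 0.993], [0.0, 0.993, -0.118], [-1.0, 0.001, 0.002]]
ft_force: [-0.6, -0.2, 6.1]
grip_width: 0.0146
```

Run:
```python
from h import *
plan([.5797,.2225,.005],-6.7)
```

```text
t 4.3 pos [0.5808 0.2218 0.0067] jaw -6.76 tilt 0.0006 0.0025 w 0.0146 F [-0.6 -0.2  6.1]
N 1
[0.033, 0.011, -0.024, -0.001, 0.002, -0.001, 1.0]
```

Emit:
drive_tool([
  [[-0.04,0,0,0,0,0,-1],[-0.02,-0.2,0,0,0,0,-1],[0,-0.4,0,0,0,0,-1],[0,-0.5,0,0,0,0,-1],[0,-0.5,0,0,0,0,-1]],
])

```text
time_s: 4.8
position: [0.57, 0.141, 0.0081]
tool_rot: [[-0.001, 0.117, 0.993], [-0.0, 0.993, -0.117], [-1.0, -0.0, -0.001]]
ft_force: [0.0, -0.5, -1.4]
grip_width: 0.0144
```

Run:
```python
from h import *
plan([.5797,.2225,.005],-6.7)
im=get_image("top"); save(im,"t2",(155,120,315,240),5)
im=get_image("side"); save(im,"s2",(230,100,430,250),4)
```

```text
t 4.8 pos [0.57   0.141  0.0081] jaw -6.74 tilt -0.0003 -0.0007 w 0.0144 F [ 0.  -0.5 -1.4]
N 2
[0.031, 0.821, 0.0, -0.0, -0.0, 0.0, 1.0]
[0.031, 0.821, 0.001, -0.0, -0.0, 0.0, 1.0]
```

View pics/s2.png

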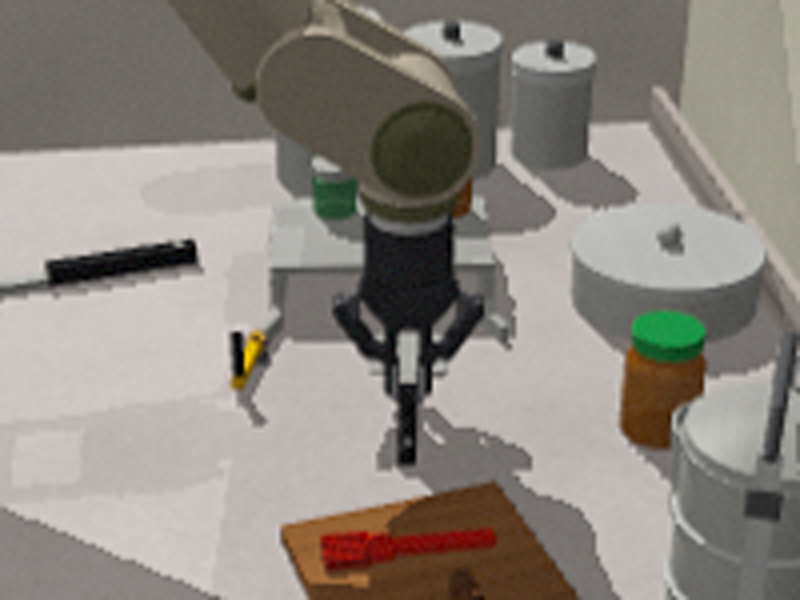

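View pics/t2.png

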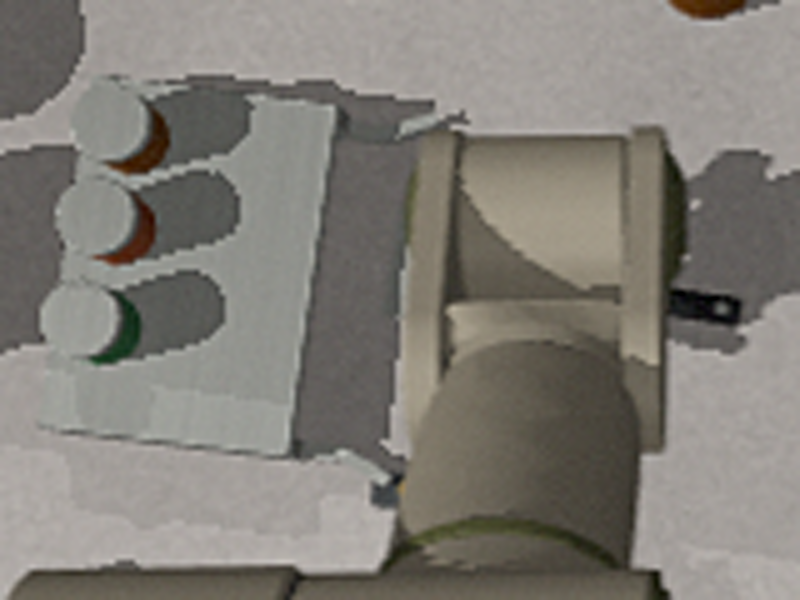

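Emit:
drive_tool([
  [[-0.4,-0.1,0,0,0,0,-1],[-0.8,-0.1,0,0,0,0,-1],[-0.9,-0.1,0,0,0,0,-1],[-0.5,0,0,0,0,0,-1],[0,0,0,0,0,0,-1]],
])

```text
time_s: 5.4
position: [0.5702, 0.1275, 0.142]
tool_rot: [[0.007, 0.118, 0.993], [0.0, 0.993, -0.118], [-1.0, 0.001, 0.007]]
ft_force: [0.3, -0.0, -1.8]
grip_width: 0.0145
```

Run:
```python
from h import *
plan([.504,-.375,.14],50,grip=-1,step=.045)
im=get_image("top")
for z in (0,.03): print(onz(im,468,152,z),onz(im,473,250,z))
save(im,"t3",(300,60,500,290),2.6)
im=get_image("side"); save(im,"s3",None,1.25)
for r in (recognise("tiffin",im),): print([(d["p"],d["at"][0]*640,d["at"][1]*400,onz(im,d["at"][0]*640,d["at"][1]*400,.11)) for d in r])
```

```text
t 5.4 pos [0.5702 0.1275 0.142 ] jaw -6.76 tilt 0.0011 0.0071 w 0.0145 F [ 0.3 -0.  -1.8]
N 12
[0.002, -0.845, -0.011, -0.083, 0.001, 0.0, -1]
[0.002, -0.841, -0.081, -0.083, 0.001, 0.0, -1]
[0.002, -0.831, -0.15, -0.083, 0.001, 0.0, -1]
[0.002, -0.816, -0.218, -0.083, 0.001, 0.0, -1]
[0.002, -0.795, -0.284, -0.083, 0.001, 0.0, -1]
[0.002, -0.769, -0.349, -0.083, 0.001, 0.0, -1]
[0.002, -0.738, -0.411, -0.083, 0.001, 0.0, -1]
[0.002, -0.701, -0.471, -0.083, 0.001, 0.0, -1]
[0.002, -0.66, -0.527, -0.083, 0.001, 0.0, -1]
[0.003, -0.615, -0.58, -0.083, 0.001, 0.0, -1]
[0.003, -0.565, -0.628, -0.083, 0.001, 0.0, -1]
[0.003, -0.511, -0.673, -0.083, 0.001, 0.0, -1]
[ 0.67021188 -0.46828513  0.        ] [ 0.36421066 -0.48225303  0.        ]
[ 0.66407479 -0.45780158  0.03      ] [ 0.36451717 -0.47147535  0.03      ]
[(0.81, 421.12, 233.32000000000002, array([ 0.76549424, -0.21914285,  0.11      ])), (0.18, 399.10400000000004, 203.28, array([ 0.74679175, -0.06779688,  0.11      ]))]
```

View pics/s3.png

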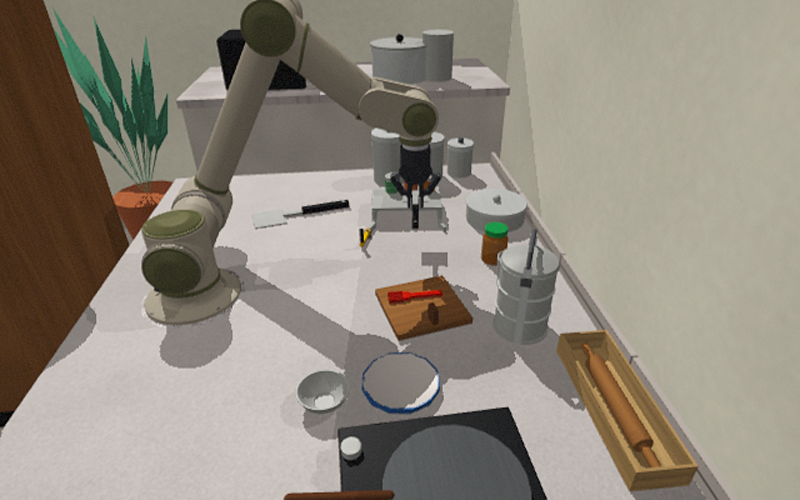

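View pics/t3.png

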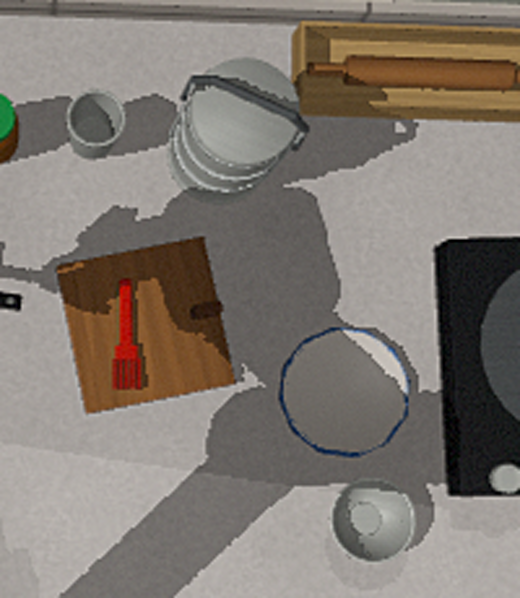

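Emit:
drive_tool([
  [[0,-0.84,0,-0.083,0,0,-1],[0,-0.84,-0.08,-0.083,0,0,-1],[0,-0.83,-0.15,-0.083,0,0,-1],[0,-0.82,-0.22,-0.083,0,0,-1],[0,-0.8,-0.28,-0.083,0,0,-1]],
])

```text
time_s: 6.05
position: [0.5411, -0.0833, 0.1365]
tool_rot: [[-0.003, -0.296, 0.955], [0.001, 0.955, 0.296], [-1.0, 0.002, -0.003]]
ft_force: [0.2, 0.6, -1.1]
grip_width: 0.0147
```

Emit:
drive_tool([
  [[0,-0.77,-0.35,-0.083,0,0,-1],[0,-0.74,-0.41,-0.083,0,0,-1],[0,-0.7,-0.47,-0.083,0,0,-1],[0,-0.66,-0.53,-0.083,0,0,-1],[0,-0.61,-0.58,-0.083,0,0,-1]],
])

```text
time_s: 6.55
position: [0.514, -0.2926, 0.1363]
tool_rot: [[-0.003, -0.656, 0.755], [0.002, 0.755, 0.656], [-1.0, 0.004, -0.0]]
ft_force: [-0.1, -0.2, -2.3]
grip_width: 0.0146
```

Emit:
drive_tool([
  [[0,-0.56,-0.63,-0.083,0,0,-1],[0,-0.5,-0.65,-0.083,0,0,-1],[0,0,0,0,0,0,-1]],
])

```text
time_s: 6.85
position: [0.5029, -0.3782, 0.1356]
tool_rot: [[-0.002, -0.768, 0.641], [0.001, 0.641, 0.768], [-1.0, 0.002, -0.001]]
ft_force: [-0.0, 0.6, -1.7]
grip_width: 0.0148
```

Run:
```python
from h import *
plan([.506,-.373,.06],50,grip=-1,step=.045)
im=get_image("top"); save(im,"t4",(340,130,500,290),4)
im=get_image("side"); save(im,"s4",(220,200,420,350),4)
```

```text
t 6.85 pos [ 0.5029 -0.3782  0.1356] jaw 50.17 tilt 0.0024 -0.0006 w 0.0148 F [-0.   0.6 -1.7]
N 2
[0.756, 0.008, 0.06, 0.001, -0.0, -0.001, -1]
[0.756, 0.009, 0.06, 0.001, -0.0, -0.001, -1]
```

View pics/s4.png

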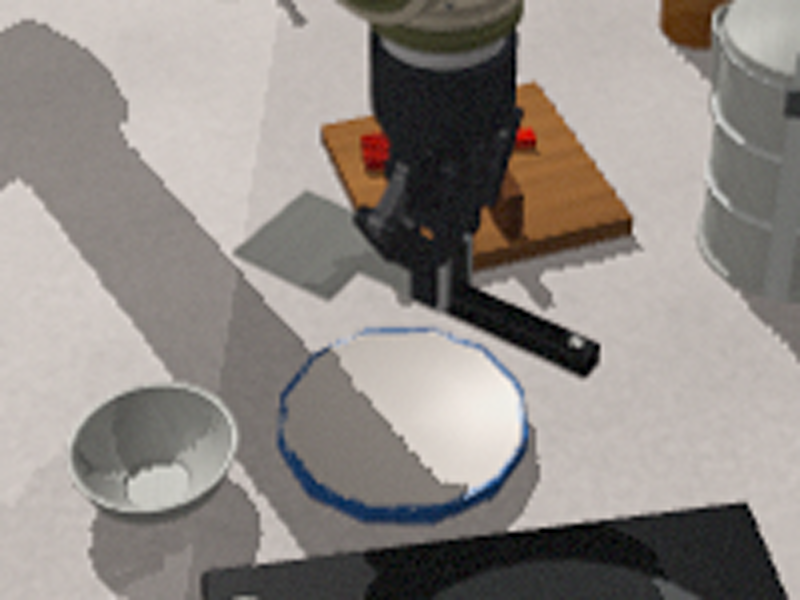

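View pics/t4.png

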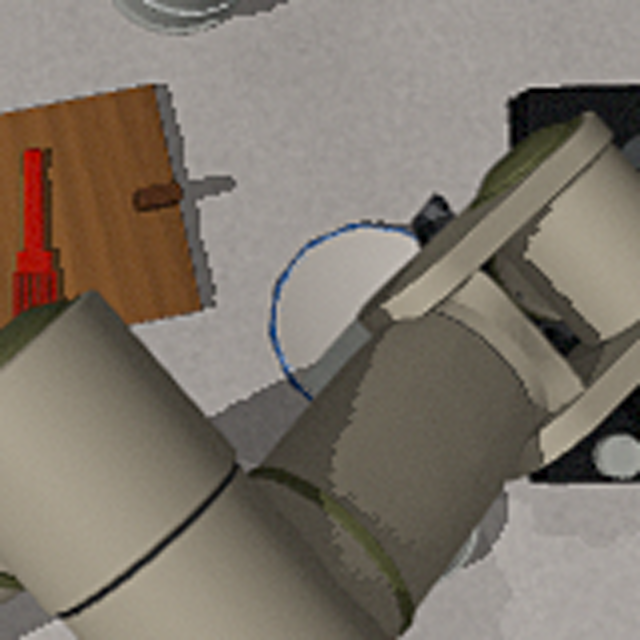

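Emit:
drive_tool([
  [[0.7,0.01,0.06,0,0,0,-1],[0.7,0.01,0.06,0,0,0,-1],[0.4,0,0,0,0,0,-1],[0.2,0,0,0,0,0,-1],[0,0,0,0,0,0,-1]],
])

```text
time_s: 7.45
position: [0.5074, -0.3672, 0.0369]
tool_rot: [[-0.002, -0.77, 0.638], [0.002, 0.638, 0.77], [-1.0, 0.003, 0.0]]
ft_force: [-0.3, -0.2, -0.8]
grip_width: 0.0148
```

Run:
```python
from h import *
plan([.506,-.373,.028],50,grip=-1,step=.045)
im=get_image("side"); save(im,"s5",(240,230,400,350),5)
```

```text
t 7.45 pos [ 0.5074 -0.3672  0.0369] jaw 50.35 tilt 0.0032 0.0005 w 0.0148 F [-0.3 -0.2 -0.8]
N 1
[0.179, -0.052, -0.107, 0.006, 0.0, -0.003, -1]
```

View pics/s5.png

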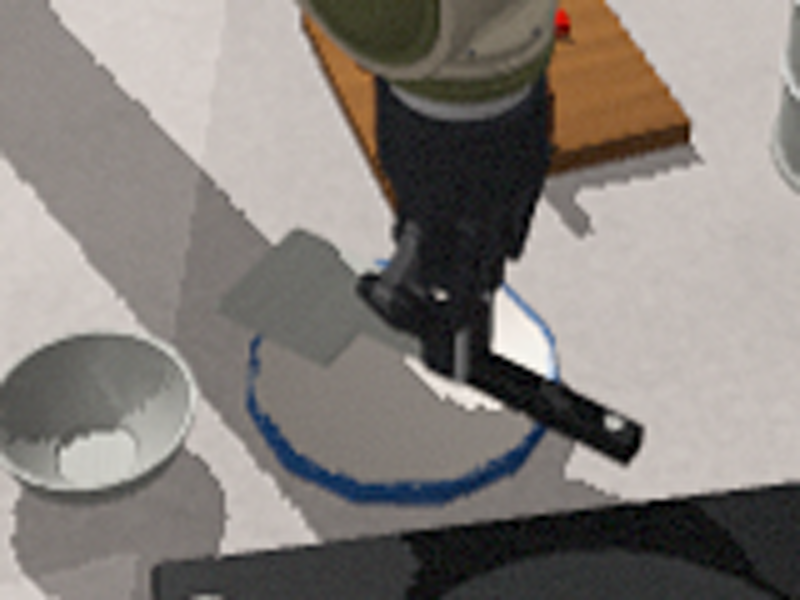

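Emit:
drive_tool([
  [[0.1,-0.05,-0.1,0,0,0,-1],[0.06,0,0,0,0,0,-1],[0,0,0,0,0,0,-1]],
])

```text
time_s: 7.8
position: [0.5062, -0.3744, 0.0304]
tool_rot: [[0.0, -0.769, 0.639], [-0.0, 0.639, 0.769], [-1.0, -0.0, -0.0]]
ft_force: [-0.0, -0.1, -1.6]
grip_width: 0.0149
```

Run:
```python
from h import *
plan([.506,-.373,.028],50,grip=-1,step=.045)
```

```text
t 7.8 pos [ 0.5062 -0.3744  0.0304] jaw 50.28 tilt -0.0002 -0.0 w 0.0149 F [-0.  -0.1 -1.6]
N 1
[0.048, 0.021, 0.019, 0.005, -0.0, 0.0, -1]
```

Emit:
drive_tool([
  [[0.04,0,0,0,0,0,-1],[0,0,0,0,0,0,-1]],
])

```text
time_s: 8.0
position: [0.5063, -0.3741, 0.0283]
tool_rot: [[-0.0, -0.769, 0.639], [0.0, 0.639, 0.769], [-1.0, 0.0, 0.0]]
ft_force: [0.3, 0.4, -1.3]
grip_width: 0.0146
```

Emit:
drive_tool([
  [[0.03,0,0,0,0,0,-1],[0,0,0,0,0,0,-1]],
])

```text
time_s: 8.2
position: [0.5064, -0.3741, 0.0268]
tool_rot: [[-0.0, -0.769, 0.639], [0.0, 0.639, 0.769], [-1.0, 0.0, 0.0]]
ft_force: [-0.2, 0.1, -0.5]
grip_width: 0.0149
```

Emit:
drive_tool([
  [[0.01,0,0,0,0,0,-1],[0,0,0,0,0,0,-0.3],[0,0,0,0,0,0,-0.2],[0,0,0,0,0,0,-0.2]],
])

```text
time_s: 8.6
position: [0.5064, -0.3742, 0.0264]
tool_rot: [[0.0, -0.769, 0.639], [-0.0, 0.639, 0.769], [-1.0, -0.0, -0.0]]
ft_force: [-0.1, 1.0, 0.8]
grip_width: 0.0341
```

Emit:
drive_tool([
  [[-0.2,0,0,0,0,0,-0.2],[-0.6,0,0,0,0,0,-0.2],[-0.8,0,0,0,0,0,-0.2],[-0.6,0,0,0,0,0,0]],
])

```text
time_s: 9.0
position: [0.5066, -0.3744, 0.1394]
tool_rot: [[0.002, -0.769, 0.639], [-0.002, 0.639, 0.769], [-1.0, -0.002, -0.0]]
ft_force: [-0.0, 0.0, 0.1]
grip_width: 0.0425
```

Run:
```python
from h import *
plan([.57,-.183,.14],12.8,grip=0.2,step=.045)
im=get_image("side"); save(im,"s6",(240,230,400,350),5)
im=get_image("top"); save(im,"t6",(310,130,510,290),4)
```

```text
t 9.0 pos [ 0.5066 -0.3744  0.1394] jaw 50.31 tilt -0.0024 -0.0003 w 0.0425 F [-0.   0.   0.1]
N 5
[-0.003, 0.294, 0.751, 0.131, 0.0, 0.0, 0.2]
[-0.003, 0.389, 0.706, 0.131, 0.0, 0.0, 0.2]
[-0.003, 0.478, 0.649, 0.131, 0.0, 0.0, 0.2]
[-0.003, 0.559, 0.581, 0.131, 0.0, 0.0, 0.2]
[-0.003, 0.63, 0.503, 0.131, 0.0, 0.0, 0.2]
```

View pics/s6.png

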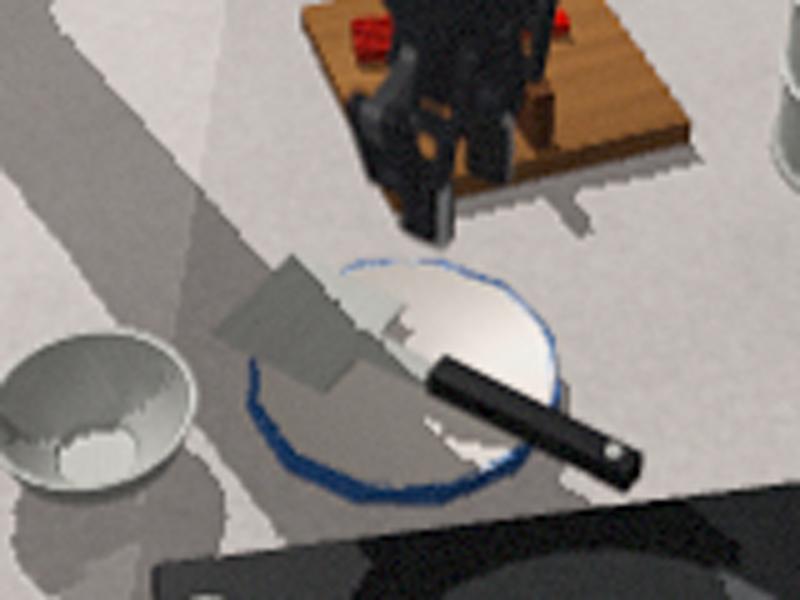

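View pics/t6.png

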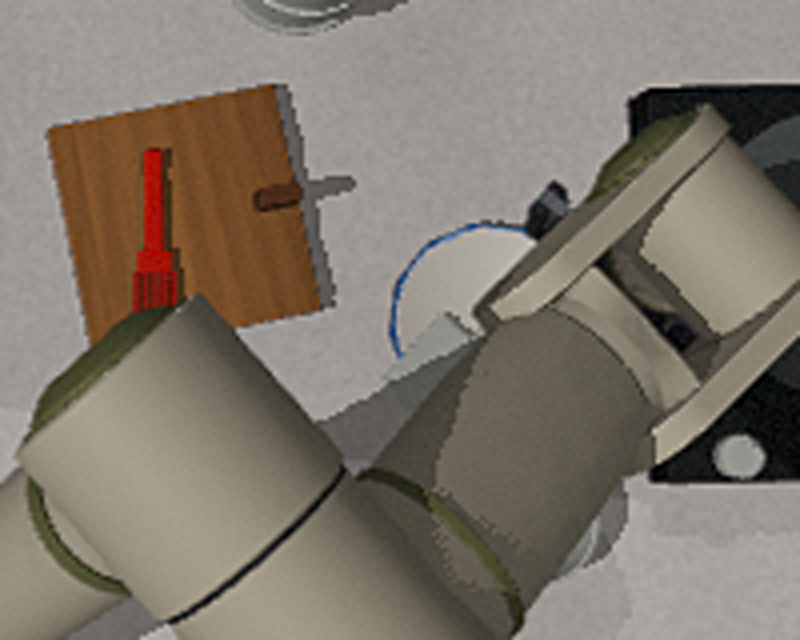

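Run:
```python
from h import *
im=get_image("top"); 
print(onz(im,300+215/2.6,60+150/2.6,.03), onz(im,300+215/2.6,60+200/2.6,.0))
```

```text
[ 0.76349881 -0.19296997  0.03      ] [ 0.7099046  -0.19859532  0.        ]
```

Emit:
drive_tool([
  [[0,0.3,0.7,0.131,0,0,0.2],[0,0.38,0.7,0.131,0,0,0.2],[0,0.48,0.65,0.131,0,0,0.2],[0,0.56,0.58,0.131,0,0,0.2],[0,0.6,0.5,0.131,0,0,0.2]],
])

```text
time_s: 9.65
position: [0.568, -0.1846, 0.1353]
tool_rot: [[-0.002, -0.216, 0.976], [0.001, 0.976, 0.216], [-1.0, 0.002, -0.002]]
ft_force: [1.7, -0.7, 0.3]
grip_width: 0.0513
```

Run:
```python
from h import *
plan([.571,-.182,.026],12.8,grip=0.0,step=.045)
im=get_image("wrist"); save(im,"w7",None,1.2)
for n in ("board_grip","brush"):
  print([(round(d["p"],2),d["at"][0]*640,d["at"][1]*400, onz(im,d["at"][0]*640,d["at"][1]*400,.058,True).round(4)) for d in recognise(n,im)])
```

```text
t 9.65 pos [ 0.568  -0.1846  0.1353] jaw 12.46 tilt 0.0015 -0.0017 w 0.0513 F [ 1.7 -0.7  0.3]
N 3
[0.729, 0.011, 0.025, -0.002, -0.001, -0.001, 0.0]
[0.729, 0.012, 0.024, -0.002, -0.001, -0.001, 0.0]
[0.729, 0.012, 0.024, -0.002, -0.001, -0.001, 0.0]
[(0.6, 326.91200000000003, 122.6, array([ 0.5583, -0.119 ,  0.058 ]))]
[(0.82, 294.592, 83.91999999999999, array([ 0.5304, -0.0969,  0.058 ])), (0.45, 325.888, 123.4, array([ 0.5577, -0.1197,  0.058 ]))]
```

View pics/w7.png

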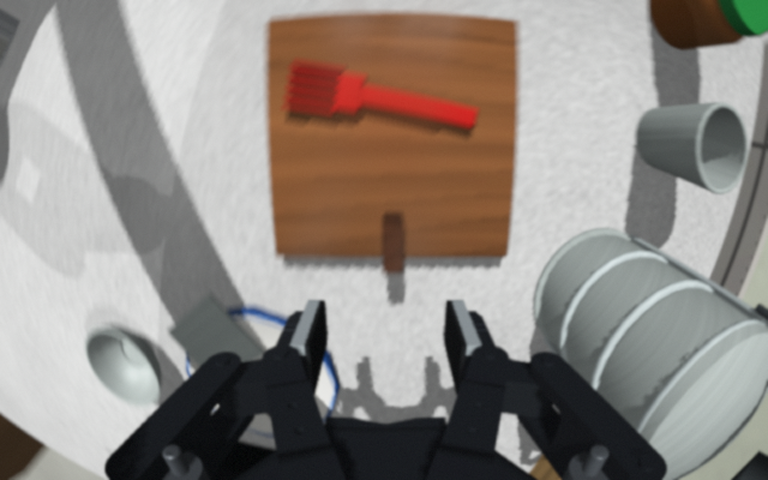

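Run:
```python
from h import *
im=get_image("wrist")
for u,v,z in [(394,255,.058),(394,271,.058),(393,212,.058),(277,255,.018),(508,255,.018),(270,20,.018),(517,20,.018)]:
    p=onz(im,u/1.2,v/1.2,z,True); print(u,v,p.round(4))
```

```text
394 255 [ 0.5745 -0.1839  0.058 ]
394 271 [ 0.577  -0.1946  0.058 ]
393 212 [ 0.5674 -0.157   0.058 ]
277 255 [ 0.4917 -0.2187  0.018 ]
508 255 [ 0.665  -0.1787  0.018 ]
270 20 [ 0.4539 -0.0473  0.018 ]
517 20 [ 0.6241 -0.0063  0.018 ]
```

Emit:
drive_tool([
  [[0.8,0.01,0.04,0,0,0,0.2],[0.7,0.02,0.04,0,0,0,0.1],[0.5,0,0,0,0,0,0],[0.15,0,0,0,0,0,0],[0,0,0,0,0,0,0]],
])

```text
time_s: 10.35
position: [0.5712, -0.1849, 0.028]
tool_rot: [[-0.002, -0.221, 0.975], [0.001, 0.975, 0.221], [-1.0, 0.001, -0.002]]
ft_force: [-0.2, 0.5, 0.4]
grip_width: 0.0425
```

Run:
```python
from h import *
plan([.572,-.182,.027],12.8,grip=0.0,step=.045)
im=get_image("side"); save(im,"s8",(260,180,460,330),4)
```

```text
t 10.35 pos [ 0.5712 -0.1849  0.028 ] jaw 12.75 tilt 0.0013 -0.0016 w 0.0425 F [-0.2  0.5  0.4]
N 1
[0.02, 0.053, 0.029, -0.001, -0.002, -0.001, 0.0]
```

View pics/s8.png

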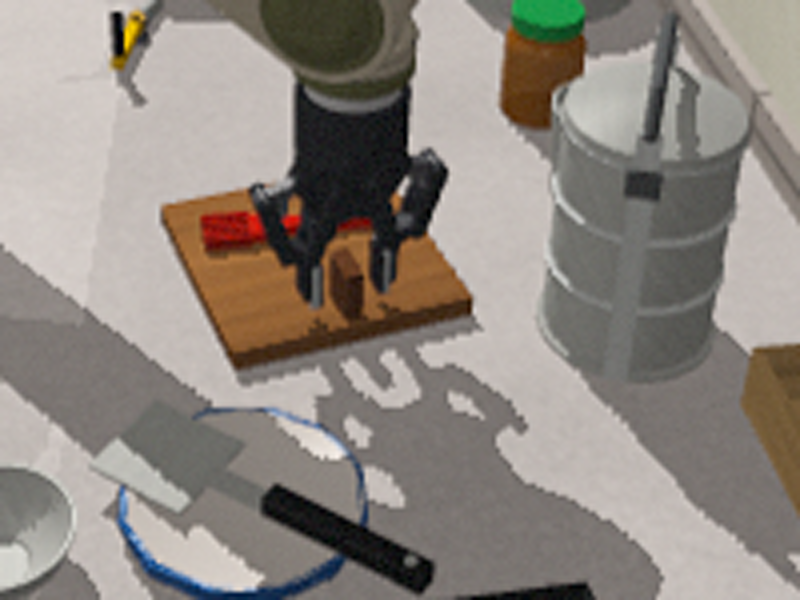

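Straddling the handle nicely; close.

Emit:
drive_tool([
  [[0,0.04,0.02,0,0,0,-0.3],[0,0,0,0,0,0,-0.7],[0,0,0,0,0,0,-1],[0,0,0,0,0,0,-1],[0,0,0,0,0,0,-1]],
], force=40)

```text
time_s: 10.9
position: [0.5728, -0.1822, 0.0302]
tool_rot: [[0.002, -0.222, 0.975], [-0.001, 0.975, 0.222], [-1.0, -0.002, 0.001]]
ft_force: [-0.9, 0.6, 6.8]
grip_width: 0.0132
```

Run:
```python
from h import *
plan([.556,.17,.029],-4.5,grip=-1,step=.03)
im=get_image("top"); save(im,"t9",(150,120,420,240),2.9)
im=get_image("side"); save(im,"s9",(260,180,460,330),4)
```

```text
t 10.9 pos [ 0.5728 -0.1822  0.0302] jaw 12.8 tilt -0.0015 0.0014 w 0.0132 F [-0.9  0.6  6.8]
N 12
[0.001, 0.579, 0.103, 0.025, 0.0, 0.0, -1]
[0.001, 0.581, 0.088, 0.025, 0.0, 0.0, -1]
[0.001, 0.583, 0.074, 0.025, 0.0, 0.0, -1]
[0.001, 0.585, 0.059, 0.025, 0.0, 0.0, -1]
[0.002, 0.586, 0.044, 0.025, 0.0, 0.0, -1]
[0.002, 0.587, 0.029, 0.025, 0.0, 0.0, -1]
[0.002, 0.587, 0.015, 0.025, 0.0, 0.0, -1]
[0.002, 0.588, -0.0, 0.025, 0.0, 0.0, -1]
[0.002, 0.587, -0.015, 0.025, 0.0, 0.0, -1]
[0.002, 0.587, -0.03, 0.025, 0.0, 0.0, -1]
[0.002, 0.586, -0.044, 0.025, 0.0, 0.0, -1]
[0.002, 0.585, -0.059, 0.025, 0.0, 0.0, -1]
```

View pics/t9.png

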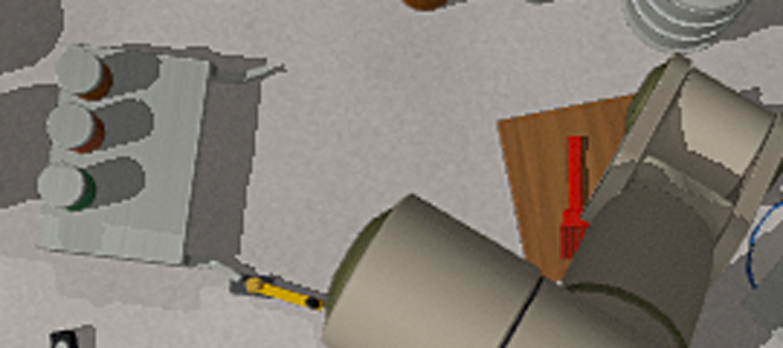

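Emit:
drive_tool([
  [[-0.02,0.1,0.01,0,0,0,-1],[0,0.2,0.02,0.01,0,0,-1],[0,0.3,0.04,0.02,0,0,-1],[0,0.4,0.04,0.02,0,0,-1],[0,0.4,0.03,0.02,0,0,-1]],
])

```text
time_s: 11.5
position: [0.5655, -0.1111, 0.0302]
tool_rot: [[0.001, -0.151, 0.989], [-0.001, 0.989, 0.151], [-1.0, -0.001, 0.001]]
ft_force: [0.6, -3.7, 1.1]
grip_width: 0.0132
```

Emit:
drive_tool([
  [[0,0.4,0.02,0.025,0,0,-1],[0,0.4,0.01,0.025,0,0,-1],[0,0.4,0,0.025,0,0,-1],[0,0.3,0,0.025,0,0,-1],[0,0.2,0,0.025,0,0,-1]],
])

```text
time_s: 12.0
position: [0.5573, -0.0259, 0.0302]
tool_rot: [[0.0, -0.028, 1.0], [-0.001, 1.0, 0.028], [-1.0, -0.001, 0.0]]
ft_force: [-0.3, -3.0, 1.1]
grip_width: 0.0131
```

Run:
```python
from h import *
plan([.547,.075,.030],-4.5,grip=-1,step=.015)
im=get_image("side"); save(im,"s10",(220,120,440,285),3.6)
```

```text
t 12.0 pos [ 0.5573 -0.0259  0.0302] jaw 1.6 tilt -0.0006 0.0004 w 0.0131 F [-0.3 -3.   1.1]
N 7
[0.0, 0.289, -0.021, 0.015, 0.0, 0.0, -1]
[0.0, 0.289, -0.026, 0.015, 0.0, 0.0, -1]
[0.0, 0.288, -0.03, 0.015, 0.0, 0.0, -1]
[0.001, 0.288, -0.034, 0.015, 0.0, 0.0, -1]
[0.001, 0.287, -0.039, 0.015, 0.0, 0.0, -1]
[0.001, 0.286, -0.043, 0.015, 0.0, 0.0, -1]
[0.001, 0.286, -0.048, 0.015, 0.0, 0.0, -1]
```

View pics/s10.png

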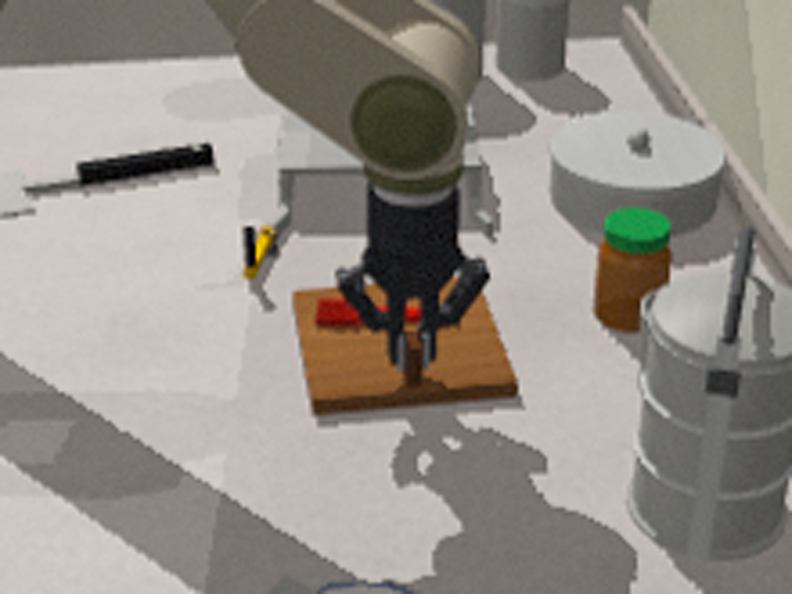

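Emit:
drive_tool([
  [[0,0.2,-0.02,0.015,0,0,-1],[0,0.3,-0.03,0.015,0,0,-1],[0,0.35,-0.04,0.018,0,0,-1],[0,0.35,-0.04,0.018,0,0,-1],[0,0.35,-0.05,0.018,0,0,-1]],
])

```text
time_s: 12.55
position: [0.5492, 0.0507, 0.0302]
tool_rot: [[0.001, 0.057, 0.998], [-0.001, 0.998, -0.057], [-1.0, -0.001, 0.001]]
ft_force: [0.5, -2.4, 2.0]
grip_width: 0.0129
```

Emit:
drive_tool([
  [[0,0.25,-0.04,0.015,0,0,-1],[0,0.15,-0.02,0.008,0,0,-1],[0,0.05,0,0,0,0,-1]],
])

```text
time_s: 12.85
position: [0.5475, 0.0732, 0.0302]
tool_rot: [[0.0, 0.078, 0.997], [-0.001, 0.997, -0.078], [-1.0, -0.001, 0.0]]
ft_force: [-1.9, -4.8, 5.8]
grip_width: 0.0134
```

Run:
```python
from h import *
plan([.547,.075,.030],-4.5,grip=-1,step=.015)
im=get_image("wrist"); save(im,"w11",None,1.25)
im=get_image("top"); save(im,"t11",(150,120,350,240),4)
```

```text
t 12.85 pos [0.5475 0.0732 0.0302] jaw -4.47 tilt -0.0006 0.0004 w 0.0134 F [-1.9 -4.8  5.8]
N 1
[0.004, 0.034, -0.013, 0.001, 0.0, 0.001, -1]
```

View pics/w11.png

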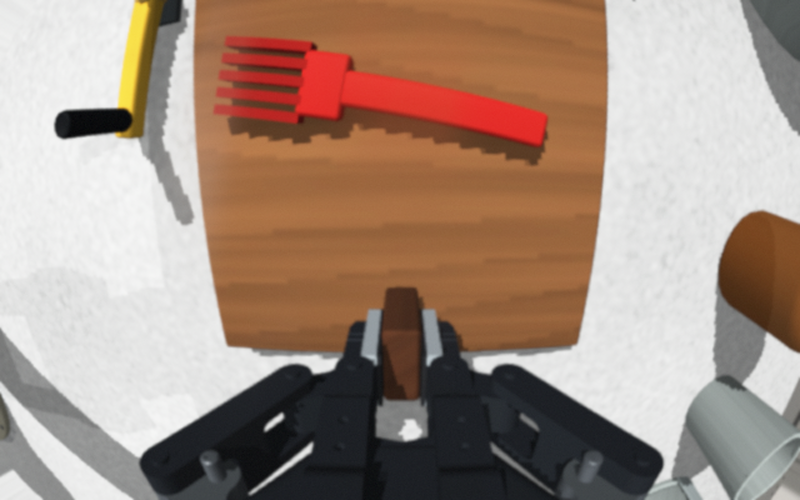

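View pics/t11.png

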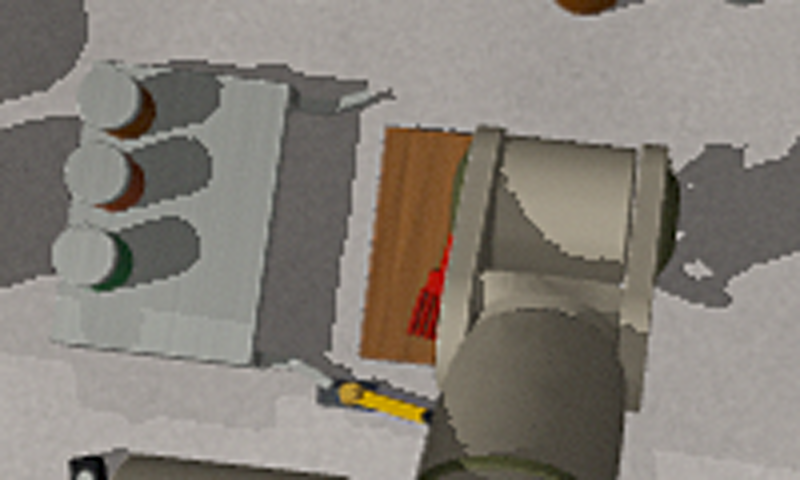

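Run:
```python
from h import *
im=get_image("top"); T=lambda x,y:(150+(x+.5)/4-.5,120+(y+.5)/4-.5)
a=onz(im,*T(386,127),.018);b=onz(im,*T(361,357),.018);e=onz(im,*T(292,84),.056);f=onz(im,*T(254,363),.056)
pv=onz(im,*T(349,393),.018)
print(a,b,e,f)
for yaw in (None,85.5):
    y=(f-e)[:2]; y/=np.linalg.norm(y)
    if yaw: y=np.array([-np.sin(np.radians(yaw)),np.cos(np.radians(yaw))])
    x=np.array([y[1],-y[0]]); O=(e+f)[:2]/2
    print("yaw",np.degrees(np.arctan2(x[1],x[0])))
    for n,p in (("a",a),("b",b),("piv",pv)): d=p[:2]-O; print(n,(d@x).round(4),(d@y).round(4))
d=b-a; print("board yaw",np.degrees(np.arctan2(d[1],d[0]))-90)
```

```text
[0.64689137 0.22560721 0.018     ] [0.46887411 0.23695402 0.018     ] [0.67017034 0.29212331 0.056     ] [0.45968156 0.31005783 0.056     ]
yaw 85.12992629427092
a -0.0683 -0.0881
b -0.0721 0.0903
piv -0.0666 0.1185
yaw 85.5
a -0.0688 -0.0876
b -0.0715 0.0907
piv -0.0658 0.1189
board yaw 86.35290312934424
```

Emit:
drive_tool([
  [[0,0.1,0,0,0,0,-1],[0,0.2,0,0,0,0,-1],[0,0.3,0,0,0,0,-1],[0,0.3,0,0,0,0,-1],[0,0.2,0,0,0,0,-1]],
])

```text
time_s: 13.5
position: [0.5523, 0.1277, 0.0302]
tool_rot: [[0.001, 0.079, 0.997], [-0.001, 0.997, -0.079], [-1.0, -0.001, 0.001]]
ft_force: [-0.6, -5.5, 6.4]
grip_width: 0.0138
```

Run:
```python
from h import *
plan([.562,.264,.030],-4.5,grip=-1,step=.015)
im=get_image("wrist"); save(im,"w12",None,1.25)
im=get_image("top"); save(im,"t12",(150,120,350,240),4)
```

```text
t 13.5 pos [0.5523 0.1277 0.0302] jaw -4.52 tilt -0.0005 0.0007 w 0.0138 F [-0.6 -5.5  6.4]
N 10
[0.0, 0.273, -0.002, -0.0, 0.0, 0.0, -1]
[0.0, 0.273, -0.002, -0.0, 0.0, 0.0, -1]
[0.0, 0.273, -0.002, -0.0, 0.0, 0.0, -1]
[0.0, 0.273, -0.002, -0.0, 0.0, 0.0, -1]
[0.0, 0.273, -0.002, -0.0, 0.0, 0.0, -1]
[0.0, 0.273, -0.002, -0.0, 0.0, 0.0, -1]
[0.0, 0.273, -0.002, -0.0, 0.0, 0.0, -1]
[0.0, 0.273, -0.002, -0.0, 0.0, 0.0, -1]
[0.0, 0.273, -0.002, -0.0, 0.0, 0.0, -1]
[0.0, 0.273, -0.002, -0.0, 0.0, 0.0, -1]
```

View pics/t12.png

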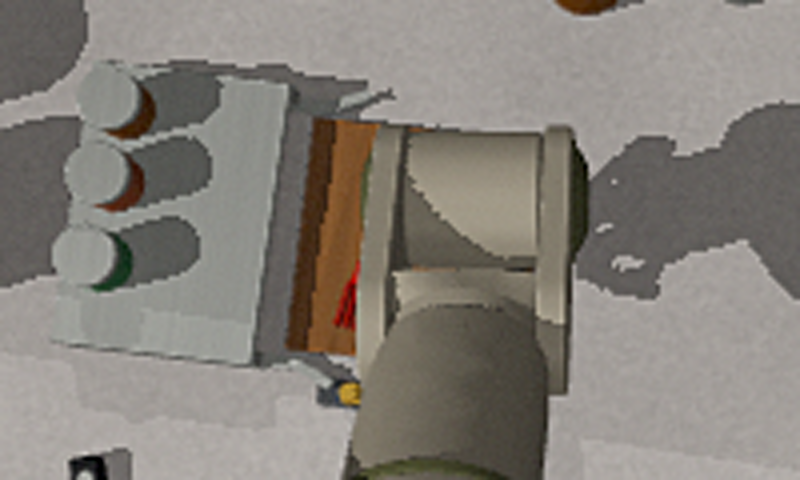

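View pics/w12.png

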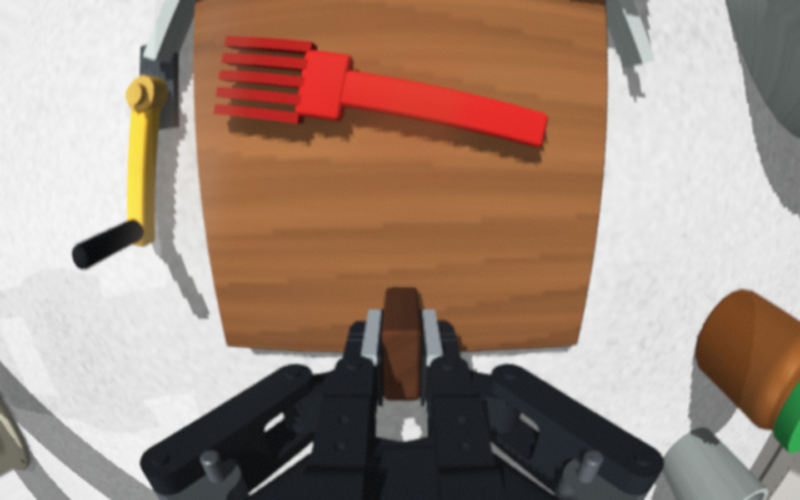

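Emit:
drive_tool([
  [[0,0.15,0,0,0,0,-1],[0,0.25,0,0,0,0,-1],[0,0.3,0,0,0,0,-1],[0,0.3,0,0,0,0,-1],[0,0.3,0,0,0,0,-1]],
])

```text
time_s: 14.1
position: [0.5574, 0.192, 0.0302]
tool_rot: [[0.0, 0.079, 0.997], [-0.001, 0.997, -0.079], [-1.0, -0.001, 0.0]]
ft_force: [-0.1, -6.1, 6.8]
grip_width: 0.0133
```

Emit:
drive_tool([
  [[0,0.3,0,0,0,0,-1],[0,0.3,0,0,0,0,-1],[0,0.25,0,0,0,0,-1],[0,0.15,0,0,0,0,-1],[0,0.1,0,0,0,0,-1]],
])

```text
time_s: 14.6
position: [0.5617, 0.2469, 0.0302]
tool_rot: [[0.0, 0.079, 0.997], [-0.001, 0.997, -0.079], [-1.0, -0.001, 0.0]]
ft_force: [0.1, -5.6, 5.7]
grip_width: 0.0137
```

Run:
```python
from h import *
plan([.562,.264,.030],-4.5,grip=-1,step=.015)
im=get_image("wrist"); save(im,"w13",None,1.25)
im=get_image("side"); save(im,"s13",(240,100,400,220),5)
```

```text
t 14.6 pos [0.5617 0.2469 0.0302] jaw -4.51 tilt -0.0008 0.0003 w 0.0137 F [ 0.1 -5.6  5.7]
N 2
[0.002, 0.17, -0.01, -0.0, 0.0, 0.0, -1]
[0.002, 0.17, -0.01, -0.0, 0.0, 0.0, -1]
```

View pics/w13.png

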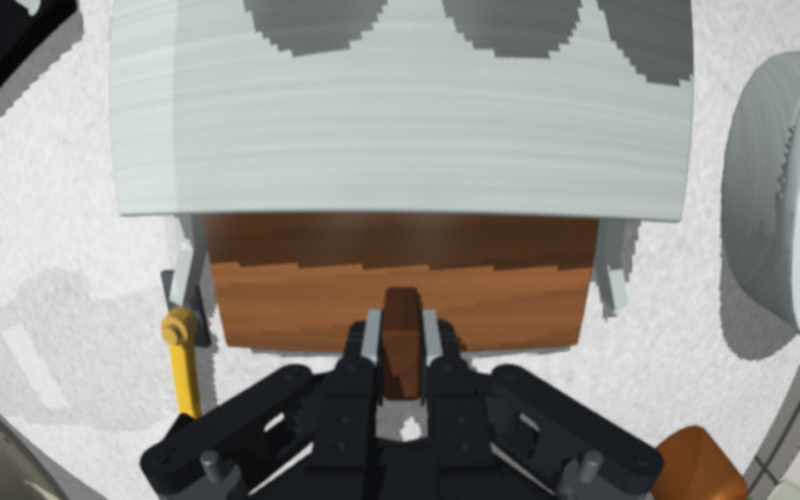

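View pics/s13.png

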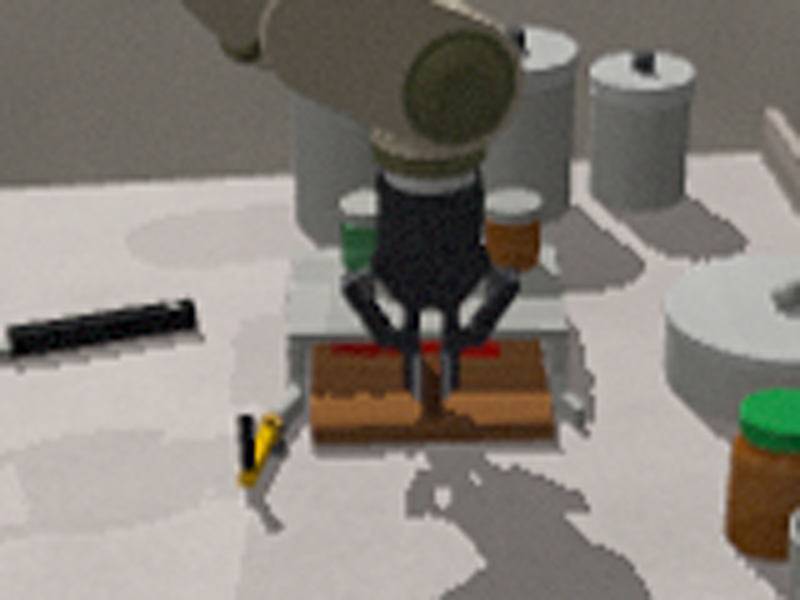

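Emit:
drive_tool([
  [[0,0.1,0,0,0,0,-1],[0,0.1,0,0,0,0,-1],[0,0.05,0,0,0,0,-1]],
])

```text
time_s: 15.0
position: [0.5627, 0.2591, 0.0302]
tool_rot: [[0.0, 0.079, 0.997], [-0.001, 0.997, -0.079], [-1.0, -0.001, 0.0]]
ft_force: [-1.2, -6.5, 6.3]
grip_width: 0.0133
```

Emit:
drive_tool([
  [[0,0.05,0,0,0,0,-1],[0,0.04,0,0,0,0,-1]],
])

```text
time_s: 15.2
position: [0.5625, 0.2618, 0.0302]
tool_rot: [[-0.002, 0.079, 0.997], [-0.004, 0.997, -0.079], [-1.0, -0.004, -0.001]]
ft_force: [-4.3, -21.2, 11.5]
grip_width: 0.013
```

Emit:
drive_tool([
  [[0,0.02,0,0,0,0,-1],[0,0,0,0,0,0,-1]],
])

```text
time_s: 15.4
position: [0.5622, 0.262, 0.0302]
tool_rot: [[-0.003, 0.079, 0.997], [-0.005, 0.997, -0.08], [-1.0, -0.005, -0.003]]
ft_force: [-5.5, -18.3, 11.9]
grip_width: 0.0133
```

Emit:
drive_tool([
  [[0,0,0,0,0,0,-0.7],[0,0,0,0,0,0,-0.3],[0,0,0,0,0,0,-0.2]],
])

```text
time_s: 15.7
position: [0.5627, 0.2652, 0.0295]
tool_rot: [[-0.001, 0.079, 0.997], [0.001, 0.997, -0.079], [-1.0, 0.001, -0.001]]
ft_force: [0.4, -0.9, 0.8]
grip_width: 0.034
```

Emit:
drive_tool([
  [[-0.4,0,0,0,0,0,-0.2],[-0.8,0,0,0,0,0,-0.2],[-0.8,0,0,0,0,0,-0.2],[-0.3,0,0,0,0,0,-0.2]],
])

```text
time_s: 16.1
position: [0.5639, 0.266, 0.1487]
tool_rot: [[0.005, 0.078, 0.997], [0.002, 0.997, -0.078], [-1.0, 0.003, 0.005]]
ft_force: [0.3, 0.2, 1.0]
grip_width: 0.0343
```

Run:
```python
from h import *
plan([.424,.176,.12],-30,grip=-.2,step=.04)
im=get_image("wrist"); save(im,"w14",None,1.25)
im=get_image("side"); save(im,"s14",(240,100,400,220),5)
```

```text
t 16.1 pos [0.5639 0.266  0.1487] jaw -4.49 tilt 0.0026 0.0052 w 0.0343 F [0.3 0.2 1. ]
N 5
[0.111, -0.403, -0.53, 0.089, 0.001, -0.001, -0.2]
[0.112, -0.449, -0.492, 0.089, 0.001, -0.001, -0.2]
[0.112, -0.491, -0.45, 0.089, 0.001, -0.001, -0.2]
[0.113, -0.529, -0.405, 0.089, 0.001, -0.001, -0.2]
[0.114, -0.562, -0.356, 0.089, 0.001, -0.001, -0.2]
```

View pics/w14.png

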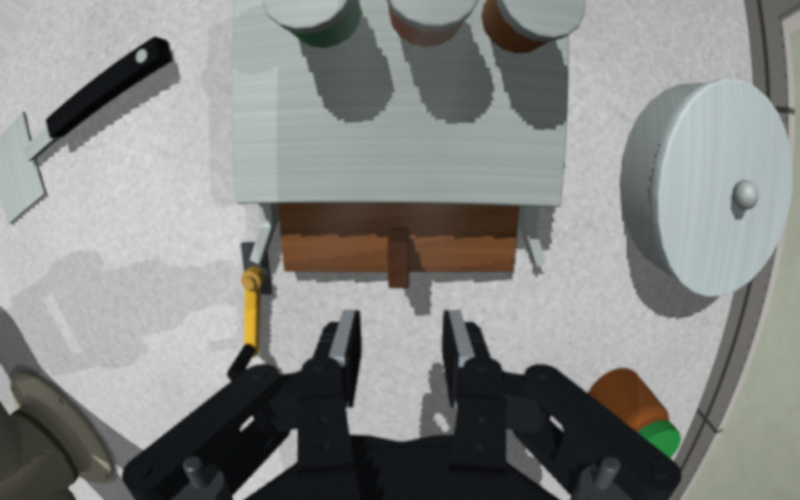

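View pics/s14.png

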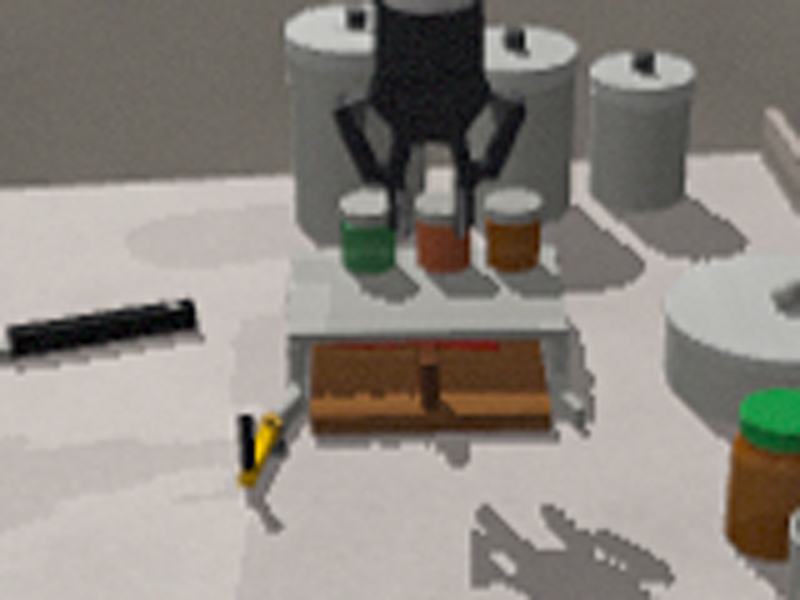

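Run:
```python
from h import *
im=get_image("wrist"); W=lambda u,v,z:onz(im,(u+.5)/1.25-.5,(v+.5)/1.25-.5,z,True)
e=W(560,206,.056);f=W(237,203,.056);a=W(514,271.5,.018);b=W(284,271,.018);pv=W(252,277,.018);pt=W(232,375,.06);pb=W(252,349,.018)
y=np.array([-np.sin(np.radians(85.5)),np.cos(np.radians(85.5))]);x=np.array([y[1],-y[0]]);O=(e+f)[:2]/2
print(O,[f"{n} {(p[:2]-O)@x:.4f} {(p[:2]-O)@y:.4f}" for n,p in (("a",a),("b",b),("pv",pv),("e",e),("f",f),("pt",pt))], pv,pt)
d=b-a; print(np.degrees(np.arctan2(d[1],d[0]))-90)
im=get_image("side"); S=lambda x,y,z:onz(im,240+(x+.5)/5-.5,100+(y+.5)/5-.5,z)
pt=S(246,418,.06); print("peg side",pt)
print("front",[((S(u,v,.018)[:2]-O)@x).round(4) for u,v in ((312,418),(550,414))], "edge",[((S(u,v,.056)[:2]-O)@x).round(4) for u,v in ((288,335),(568,331))])
```

```text
[0.56593789 0.30178934] ['a -0.0611 -0.0891', 'b -0.0604 0.0888', 'pv -0.0658 0.1165', 'e -0.0011 -0.1048', 'f 0.0011 0.1048', 'pt -0.1321 0.1305'] [0.44458613 0.24534664 0.018     ] [0.42549296 0.18028928 0.06      ]
85.28656383303166
peg side [0.42586487 0.18022327 0.06      ]
front [np.float64(-0.0597), np.float64(-0.0607)] edge [np.float64(0.0009), np.float64(-0.0013)]
```

Run:
```python
from h import *
plan([.4255,.179,.11],35,grip=-.2,step=.045)
```

```text
t 16.3 pos [0.5623 0.2654 0.1436] jaw -4.51 tilt -0.0002 -0.0016 w 0.0345 F [ 0.6 -0.5 -0.1]
N 5
[0.136, -0.387, -0.518, -0.138, -0.0, -0.0, -0.2]
[0.135, -0.313, -0.567, -0.138, -0.0, -0.0, -0.2]
[0.135, -0.232, -0.604, -0.138, -0.0, -0.0, -0.2]
[0.135, -0.146, -0.63, -0.138, -0.0, -0.0, -0.2]
[0.135, -0.058, -0.645, -0.138, -0.0, -0.0, -0.2]
```

Emit:
drive_tool([
  [[0.1,-0.38,-0.52,-0.138,0,0,-0.2],[0.1,-0.31,-0.57,-0.138,0,0,-0.2],[0.1,-0.23,-0.6,-0.138,0,0,-0.2],[0.1,-0.15,-0.63,-0.138,0,0,-0.2],[0.1,-0.06,-0.64,-0.138,0,0,-0.2]],
], force=20)

```text
time_s: 16.8
position: [0.4241, 0.1788, 0.118]
tool_rot: [[-0.003, -0.579, 0.816], [-0.0, 0.816, 0.579], [-1.0, 0.002, -0.003]]
ft_force: [1.2, -0.3, 0.6]
grip_width: 0.034
```

Run:
```python
from h import *
plan([.4255,.179,.032],35,grip=-.2,step=.045)
im=get_image("wrist"); save(im,"w15",None,1.25)
im=get_image("side"); save(im,"s15",(200,100,360,220),5)
```

```text
t 16.8 pos [0.4241 0.1788 0.118 ] jaw 35.35 tilt 0.0017 -0.0029 w 0.034 F [ 1.2 -0.3  0.6]
N 2
[0.86, -0.008, 0.015, 0.003, -0.001, -0.001, -0.2]
[0.86, -0.007, 0.014, 0.003, -0.001, -0.001, -0.2]
```

View pics/w15.png

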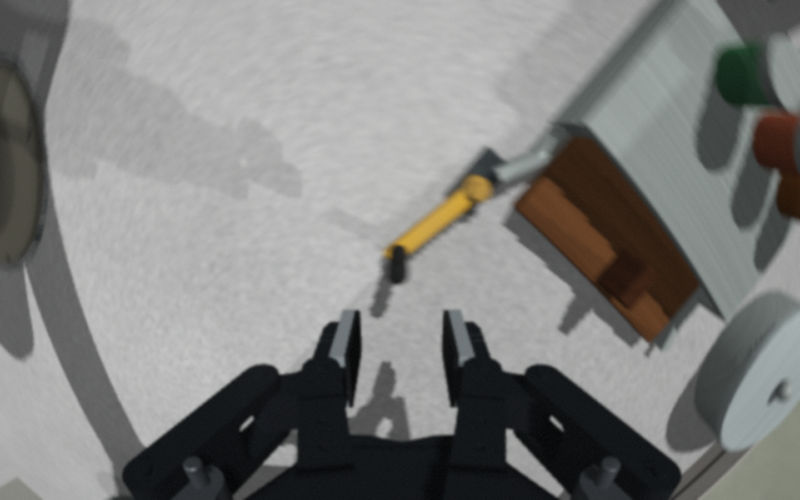

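View pics/s15.png

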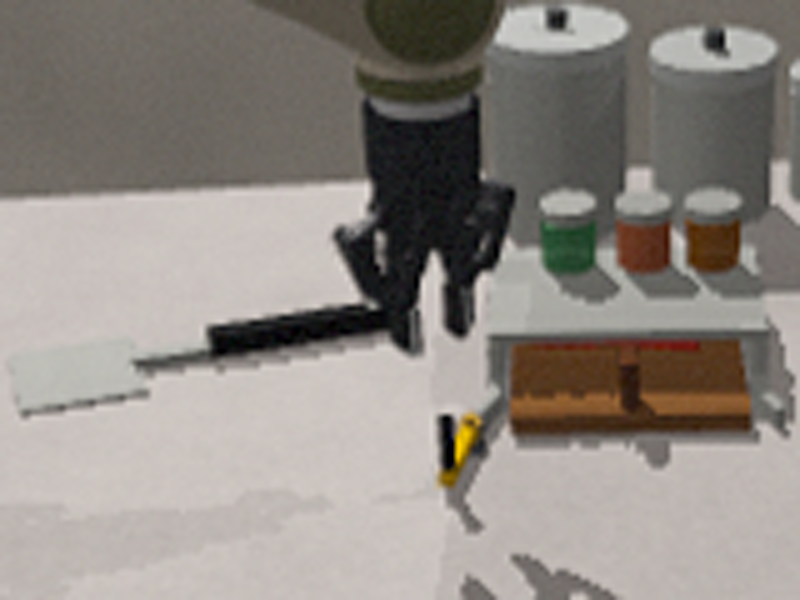

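Emit:
drive_tool([
  [[0.8,0,0.02,0,0,0,-0.2],[0.6,0,0.02,0,0,0,-0.2],[0.25,0,0,0,0,0,-0.2],[0.05,0,0,0,0,0,-0.2],[0,0,0,0,0,0,-0.2]],
])

```text
time_s: 17.4
position: [0.4279, 0.1807, 0.0342]
tool_rot: [[-0.002, -0.573, 0.819], [-0.0, 0.819, 0.573], [-1.0, 0.001, -0.001]]
ft_force: [0.2, -0.4, -0.2]
grip_width: 0.0343
```

Run:
```python
from h import *
plan([.4255,.179,.032],35,grip=-.2,step=.045)
im=get_image("wrist"); save(im,"w16",(200,150,460,400),2.3)
```

```text
t 17.4 pos [0.4279 0.1807 0.0342] jaw 34.97 tilt 0.0008 -0.0013 w 0.0343 F [ 0.2 -0.4 -0.2]
N 1
[0.044, -0.001, -0.06, -0.001, -0.001, -0.001, -0.2]
```

View pics/w16.png

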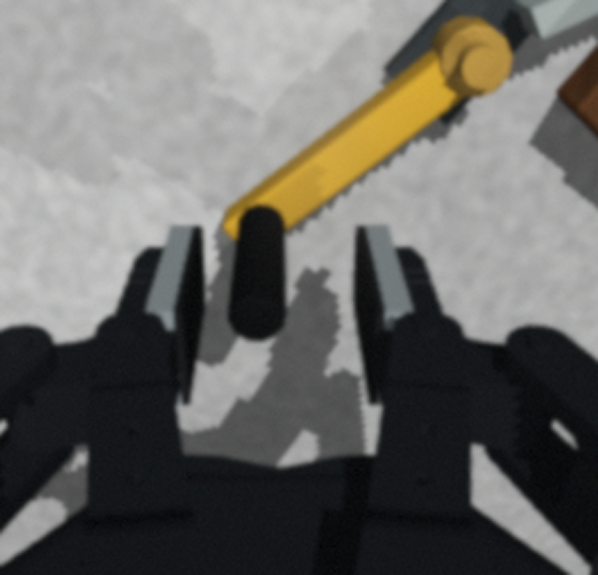

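Emit:
drive_tool([
  [[0.03,0,-0.06,0,0,0,-0.5],[0,0,0,0,0,0,-1],[0,0,0,0,0,0,-1],[0,0,0,0,0,0,-1]],
])

```text
time_s: 17.85
position: [0.4249, 0.1783, 0.0337]
tool_rot: [[-0.001, -0.574, 0.819], [-0.001, 0.819, 0.574], [-1.0, -0.0, -0.001]]
ft_force: [-1.7, -4.6, 2.1]
grip_width: 0.011
```

```bash
cat > arc.py <<'E'
from h import *
import sys
C=np.array([.444,.2445]); s=observe(); P=s["position"]; R=s["tool_rot"]
d=P[:2]-C; a0=np.degrees(np.arctan2(d[1],d[0])); r0=np.linalg.norm(d)
print("pos",P.round(4),"ang",round(a0,1),"r",round(r0,4),"w",s["grip_width"],"F",np.round(s["ft_force"],1))
n=int(sys.argv[2]); a1=float(sys.argv[1]); prev=P[:2]
for i in range(1,n+1):
    a=np.radians(a0+(a1-a0)*i/n); r=r0+(.066-r0)*0.5*i/n; q=C+r*np.array([np.cos(a),np.sin(a)])
    dd=np.r_[q-prev,0]; print((R.T@dd/.05).round(3)); prev=q
E
python3 arc.py -4.5 12
```

```text
pos [0.4249 0.1783 0.0337] ang -106.1 r 0.0689 w 0.011033985929149238 F [-1.7 -4.6  2.1]
[-0.    -0.147  0.141]
[-0.    -0.124  0.16 ]
[-0.    -0.099  0.177]
[-0.    -0.072  0.189]
[-0.    -0.043  0.197]
[-0.    -0.014  0.201]
[-0.     0.016  0.201]
[-0.     0.045  0.196]
[-0.     0.074  0.186]
[-0.     0.1    0.173]
[-0.     0.124  0.156]
[-0.     0.146  0.136]
```

Emit:
drive_tool([
  [[0,-0.14,0.14,0,0,0,-1],[0,-0.12,0.16,0,0,0,-1],[0,-0.1,0.18,0,0,0,-1],[0,-0.07,0.19,0,0,0,-1]],
])

```text
time_s: 18.25
position: [0.4651, 0.1794, 0.0336]
tool_rot: [[-0.001, -0.574, 0.819], [-0.002, 0.819, 0.574], [-1.0, -0.001, -0.002]]
ft_force: [0.0, -8.8, 0.3]
grip_width: 0.0114
```

```bash
python3 arc.py -4.5 8
```

```text
pos [0.4651 0.1794 0.0336] ang -72.0 r 0.0684 w 0.011428244624688257 F [ 0.  -8.8  0.3]
[-0.    -0.042  0.197]
[-0.    -0.012  0.2  ]
[-0.     0.017  0.2  ]
[-0.     0.046  0.194]
[-0.     0.074  0.185]
[-0.     0.1    0.172]
[-0.     0.124  0.155]
[-0.     0.145  0.135]
```

Emit:
drive_tool([
  [[0,-0.07,0.17,0,0,0,-1],[0,-0.02,0.2,0,0,0,-1],[0,0.01,0.2,0,0,0,-1],[0,0.04,0.19,0,0,0,-1]],
])

```text
time_s: 18.65
position: [0.4986, 0.2009, 0.0336]
tool_rot: [[0.001, -0.574, 0.819], [-0.001, 0.819, 0.574], [-1.0, -0.001, 0.001]]
ft_force: [-0.7, -3.1, -0.3]
grip_width: 0.011
```

```bash
python3 arc.py -6 4
```

```text
pos [0.4986 0.2009 0.0336] ang -38.6 r 0.0699 w 0.010997575421693714 F [-0.7 -3.1 -0.3]
[0.    0.078 0.182]
[0.    0.103 0.168]
[-0.     0.125  0.151]
[-0.     0.144  0.131]
```

Emit:
drive_tool([
  [[0,0.08,0.18,0,0,0,-1],[0,0.1,0.17,0,0,0,-1],[0,0.125,0.15,0,0,0,-1]],
])

```text
time_s: 18.95
position: [0.5093, 0.2284, 0.0334]
tool_rot: [[-0.0, -0.574, 0.819], [0.0, 0.819, 0.574], [-1.0, 0.0, -0.0]]
ft_force: [-2.4, -3.5, 3.2]
grip_width: 0.0113
```

```bash
python3 arc.py -4.5 2
```

```text
pos [0.5093 0.2284 0.0334] ang -13.8 r 0.0673 w 0.011285170848622366 F [-2.4 -3.5  3.2]
[0.    0.08  0.075]
[0.    0.085 0.068]
```

Emit:
drive_tool([
  [[0,0.08,0.07,0,0,0,-1],[0,0.08,0.06,0,0,0,-1],[0,0,0,0,0,0,-1]],
])

```text
time_s: 19.25
position: [0.5089, 0.2347, 0.0332]
tool_rot: [[-0.004, -0.575, 0.818], [-0.007, 0.818, 0.575], [-1.0, -0.004, -0.007]]
ft_force: [-3.6, -25.0, 9.2]
grip_width: 0.011
```

```bash
python3 arc.py -2 1
python3 - <<'E'
from h import *
im=get_image("wrist"); save(im,"w17",None,1.25)
im=get_image("side"); save(im,"s17",(240,100,400,220),5)
E
```

```text
pos [0.5089 0.2347 0.0332] ang -8.6 r 0.0656 w 0.011045032304694235 F [ -3.6 -25.    9.2]
[-0.001  0.113  0.101]
```

View pics/w17.png

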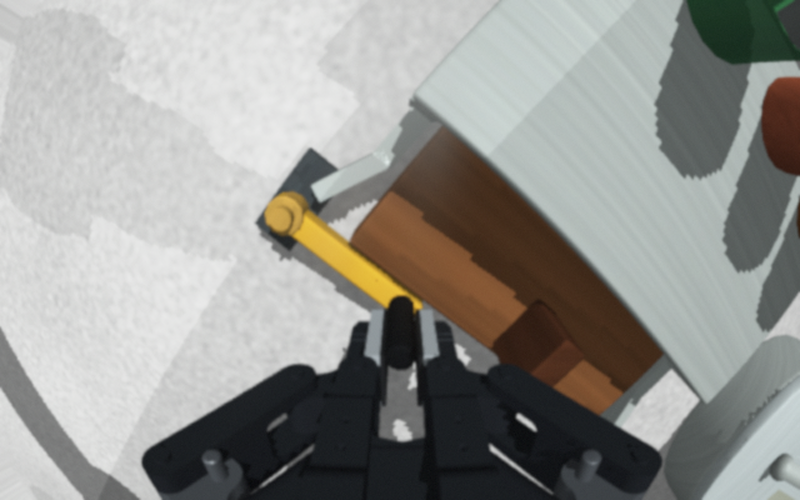

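View pics/s17.png

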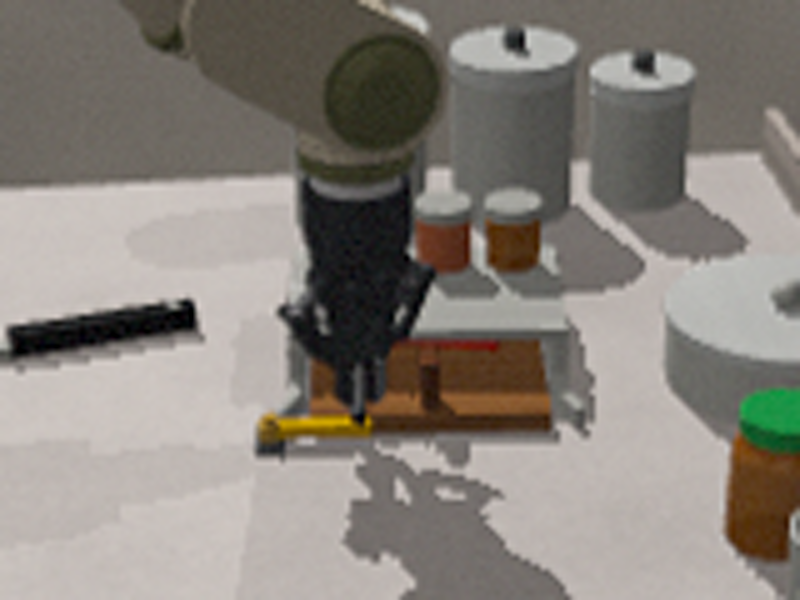

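Emit:
drive_tool([
  [[0,0,0,0,0,0,-0.6],[0,0,0,0,0,0,-0.3],[0,0,0,0,0,0,-0.3]],
])

```text
time_s: 19.65
position: [0.5101, 0.2384, 0.0333]
tool_rot: [[0.001, -0.574, 0.819], [0.001, 0.819, 0.574], [-1.0, 0.0, 0.001]]
ft_force: [0.4, -0.8, 0.2]
grip_width: 0.03
```

Emit:
drive_tool([
  [[-0.4,0,0,0,0,0,-0.3],[-0.8,0,0,0,0,0,-0.3],[-0.9,-0.3,0,0,0,0,-0.3],[-0.6,-0.6,0,0,0,0,-0.3],[-0.4,-0.4,0,0,0,0,-0.3]],
])

```text
time_s: 20.15
position: [0.5485, 0.1842, 0.1912]
tool_rot: [[0.004, -0.574, 0.819], [0.001, 0.819, 0.574], [-1.0, -0.002, 0.004]]
ft_force: [0.5, 0.8, -0.0]
grip_width: 0.0301
```

Run:
```python
from h import *
plan([.5,.0,.3],35,grip=-.3)
im=get_image("wrist"); save(im,"w18",None,1.25)
im=get_image("side"); save(im,"s18",(240,100,400,220),5); save(im,"s18b",(230,210,410,345),4.4)
```

```text
t 20.15 pos [0.5485 0.1842 0.1912] jaw 35.03 tilt -0.0018 0.004 w 0.0301 F [ 0.5  0.8 -0. ]
N 5
[-0.437, -0.493, -0.58, 0.0, 0.001, 0.0, -0.3]
[-0.436, -0.492, -0.58, 0.0, 0.001, 0.0, -0.3]
[-0.436, -0.492, -0.581, 0.0, 0.001, 0.0, -0.3]
[-0.436, -0.492, -0.581, 0.0, 0.001, 0.0, -0.3]
[-0.436, -0.492, -0.581, 0.0, 0.001, 0.0, -0.3]
```

View pics/w18.png

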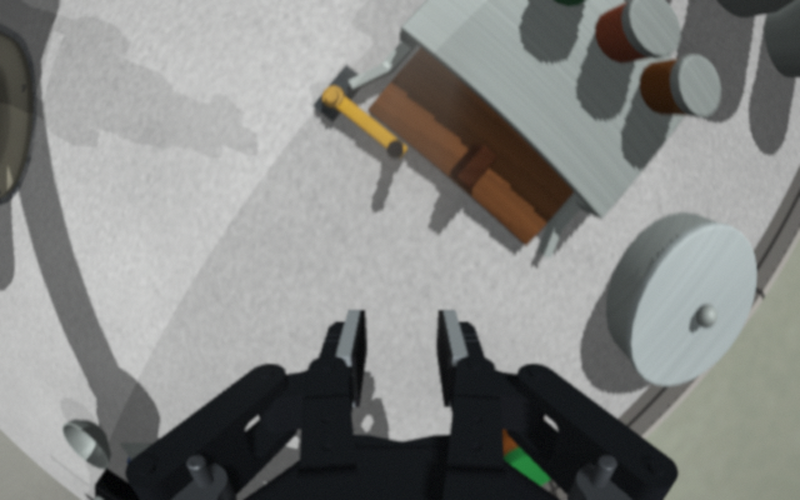

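View pics/s18.png

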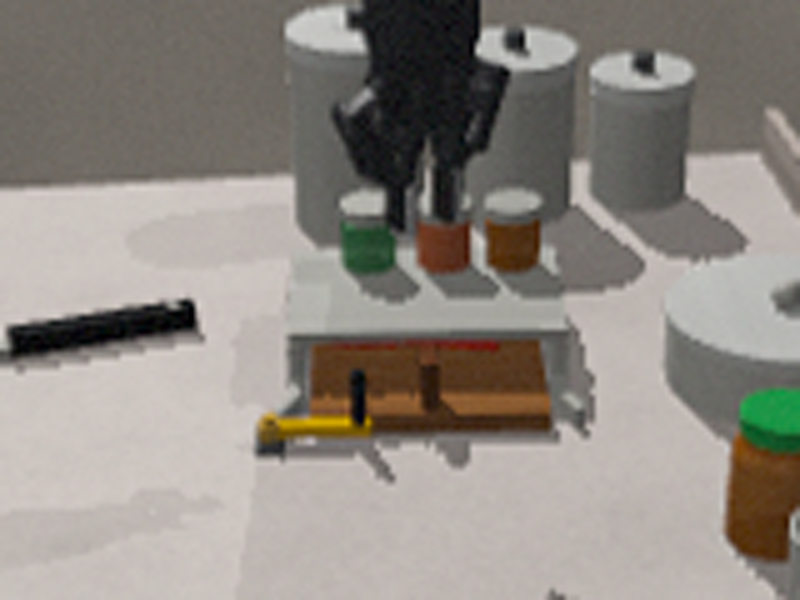

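View pics/s18b.png

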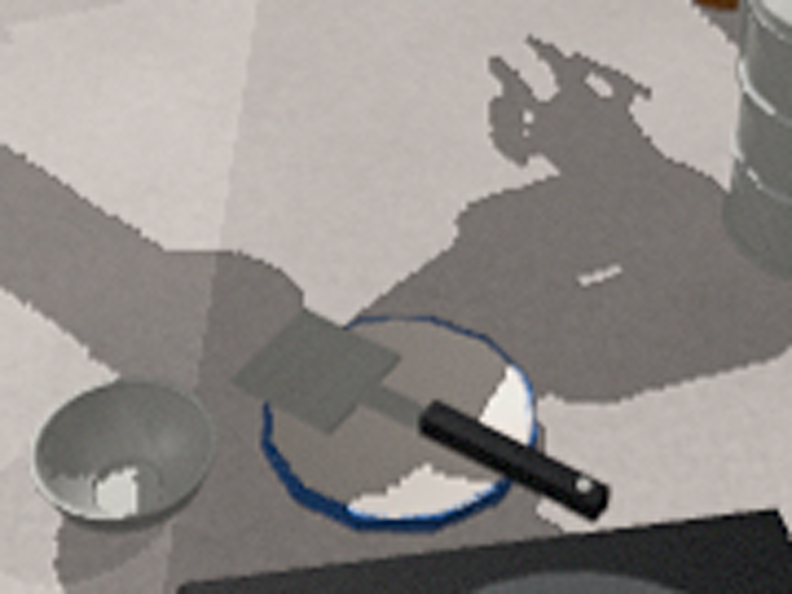

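Run:
```python
from h import *
im=get_image("wrist"); W=lambda u,v,z:onz(im,(u+.5)/1.25-.5,(v+.5)/1.25-.5,z,True)
pv=W(333,94,.018);pt=W(396,149,.06);a=W(371,104,.018);b=W(530,244,.018)
f=lambda d:round(float(np.degrees(np.arctan2(d[1],d[0]))),1)
print("wrist pivot",pv,"peg",pt,"bar dir",f(pt-pv),"len",np.linalg.norm((pt-pv)[:2]),"front edge dir",f(b-a))
im=get_image("side"); S=lambda x,y,z:onz(im,240+(x+.5)/5-.5,100+(y+.5)/5-.5,z)
pv=S(268,422,.018);pt=S(358,375,.06);print("side",pv,pt,f(pt-pv),np.linalg.norm((pt-pv)[:2]))
l=S(312,418,.018);r=S(550,414,.018);print("front",l,r,f(r-l)); e=S(288,335,.056);g=S(568,331,.056); print("edge",f(g-e))
x=np.array([np.cos(np.radians(85.4)),np.sin(np.radians(85.4))]); print((((l+r)-(e+g))[:2]/2)@x)
S2=lambda x,y,z:onz(im,230+(x+.5)/4.4-.5,210+(y+.5)/4.4-.5,z)
print("turner x=0",S2(430,405,.036),"end",S2(600,485,.036),"tip",(S2(270,355,.022)+0))
for lab in("bowl","tiffin","plate_top","pickle_jar","tumbler"):
    print(lab,[(round(d["p"],2),round(d["at"][0]*640,1),round(d["at"][1]*400,1)) for d in recognise(lab,im)[:2]])
```

```text
wrist pivot [0.4438157 0.2420016 0.018    ] peg [0.51028146 0.2352843  0.06      ] bar dir -5.8 len 0.06680434562214062 front edge dir -5.4
side [0.44193956 0.24690028 0.018     ] [0.50845232 0.23385966 0.06      ] -11.1 0.0677790847727538
front [0.47455086 0.24905215 0.018     ] [0.64998148 0.23430769 0.018     ] -4.8
edge -5.1
-0.05998915441426481
turner x=0 [ 0.49950076 -0.36321198  0.036     ] end [ 0.58039233 -0.4277809   0.036     ] tip [ 0.41418236 -0.30168615  0.022     ]
bowl [(0.79, 258.6, 314.8)]
tiffin [(0.6, 421.9, 234.8), (0.37, 341.4, 323.7)]
plate_top [(0.78, 322.3, 310.9)]
pickle_jar [(0.57, 396.0, 193.4), (0.56, 310.9, 301.3)]
tumbler []
```

Emit:
drive_tool([
  [[0.3,-0.2,0,0.14,0,0,-0.3],[0.3,-0.2,0,0.14,0,0,-0.3],[0.3,-0.2,0,0.14,0,0,-0.3],[0.2,-0.2,0,0.14,0,0,-0.3],[0.2,0,0,0.13,0,0,-0.3]],
])

```text
time_s: 21.1
position: [0.5625, 0.1476, 0.1222]
tool_rot: [[-0.001, 0.085, 0.996], [-0.0, 0.996, -0.085], [-1.0, -0.0, -0.001]]
ft_force: [-0.8, 0.5, 0.4]
grip_width: 0.0299
```

Run:
```python
from h import *
plan([.5,.0,.3],-4.6,grip=-.3)
im=get_image("wrist"); save(im,"w19",(200,70,440,250),3.3)
```

```text
t 21.1 pos [0.5625 0.1476 0.1222] jaw -4.88 tilt -0.0003 -0.0012 w 0.0299 F [-0.8  0.5  0.4]
N 5
[-0.711, -0.61, -0.2, -0.001, -0.0, 0.0, -0.3]
[-0.711, -0.61, -0.2, -0.001, -0.0, 0.0, -0.3]
[-0.711, -0.609, -0.201, -0.001, -0.0, 0.0, -0.3]
[-0.711, -0.609, -0.201, -0.001, -0.0, 0.0, -0.3]
[-0.711, -0.609, -0.201, -0.001, -0.0, 0.0, -0.3]
```

View pics/w19.png

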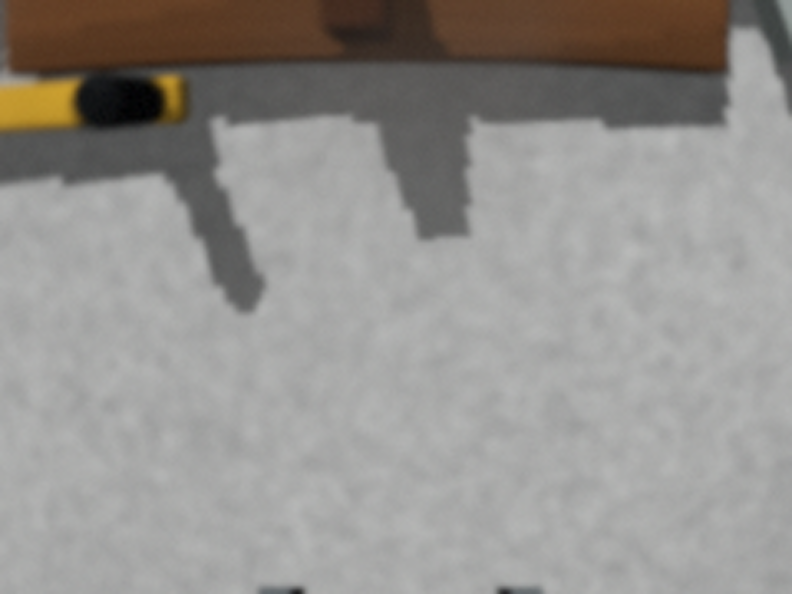

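Run:
```python
from h import *
im=get_image("wrist"); save(im,"w20",(100,50,340,170),3.3)
```

```text
(no output)
```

View pics/w20.png

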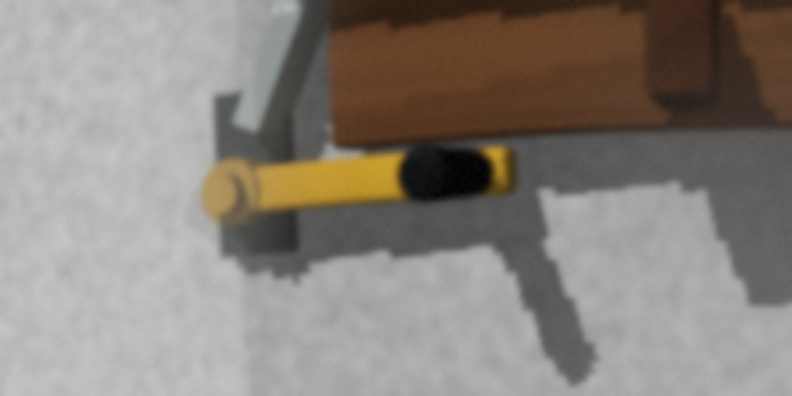

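Run:
```python
from h import *
im=get_image("wrist"); W=lambda x,y:onz(im,100+(x+.5)/3.3-.5,50+(y+.5)/3.3-.5,.018,True)
f=lambda d:round(float(np.degrees(np.arctan2(d[1],d[0]))),1)
i0,i1,o0,o1,b0,b1=[W(*p) for p in((265,166),(505,150),(265,210),(505,192),(335,147),(785,128))]
print("inner",f(i1-i0),"outer",f(o1-o0),"board front",f(b1-b0),"width",np.linalg.norm((i0-o0)[:2]),b0,b1,i0,i1)
n=np.array([-np.sin(np.radians(f(b1-b0))),np.cos(np.radians(f(b1-b0)))])
print("gaps",(b0-i0)[:2]@n,(b0-i1)[:2]@n)
```

```text
inner -5.2 outer -4.2 board front -4.4 width 0.011338701680006592 [0.47204334 0.24705823 0.018     ] [0.58235613 0.23848954 0.018     ] [0.45201194 0.24560206 0.018     ] [0.51549282 0.23981393 0.018     ]
gaps 0.002988665967770708 0.0038895418330543185
```

Emit:
drive_tool([
  [[-0.6,-0.4,0,0,0,0,-0.3],[-0.8,-0.5,0,0,0,0,-0.3],[-0.5,-0.3,0,0,0,0,-0.3],[0,0,0,0,0,0,-0.3],[0,0,0,0,0,0,-0.3]],
])

```text
time_s: 21.75
position: [0.5578, 0.0886, 0.2187]
tool_rot: [[0.001, 0.077, 0.997], [0.0, 0.997, -0.077], [-1.0, 0.0, 0.001]]
ft_force: [0.3, 0.5, -0.3]
grip_width: 0.0299
```

Run:
```python
from h import *
print(observe()["time_s"],observe()["position"])
im=get_image("side"); save(im,"s21",None,1.25)
im=get_image("top"); save(im,"t21",None,1.25)
```

```text
21.75 [0.55781526 0.0886376  0.21866097]
```

View pics/s21.png

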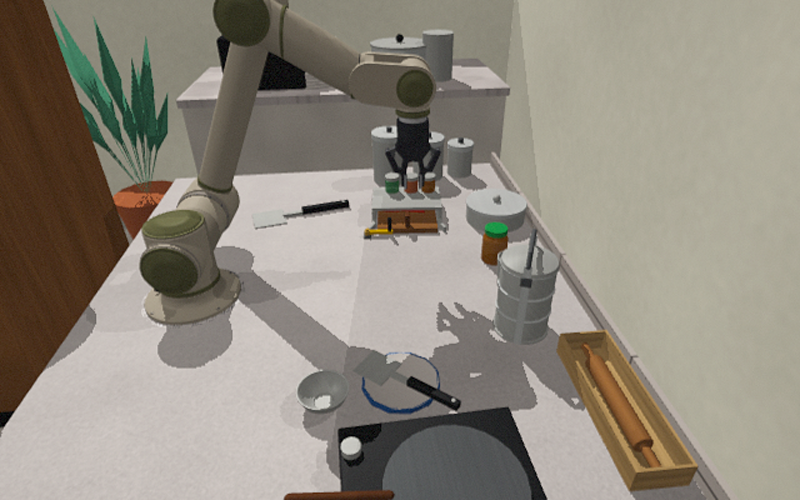

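View pics/t21.png

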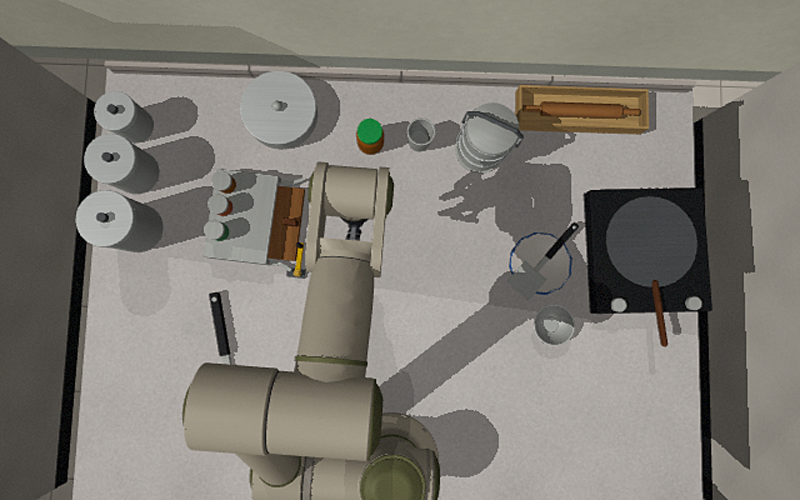

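Everything is in place: the board is home at (290,225) in the top view with the latch across at (299,260), the turner lies across the plate at (545,262), and the bystanders have not moved. I am handing in.

```bash
python3 -c "
from rig import close_job; print(close_job())"
```

```text
the job is handed in; nothing more can be done
None
```

All three steps are done and the job was handed in at about 22 s of the 72 s; `close_job` reports no verdict.

**What I did**
- **Turner:** I drew the smaller turner straight out along its own axis from under the shelf. It now lies flat across the rims of the plates, let go.
- **Board:** I slid it flat by its handle into the bay until it met the back stop, at about 21 N on the tool. The brush was on it throughout.
- **Latch:** I pinched the peg and swung the bar to its hard stop, at about 25 N, then let go and backed the arm clear.

**Last checks**
- **Board home:** the front edge measured 60 to 61 mm in front of the shelf edge, against 60 mm when fully home. It was square to about 0.5°.
- **Latch closed:** a close wrist view showed the bar parallel to the board's front edge within about 1°, with a gap of 3 to 4 mm (4 mm is nominal).
- **Turner:** its middle is about 20 mm from the plate centre, and it looks flat.
- **Brush:** it still showed on the board under the shelf.
- **Plates and bystanders:** they looked unmoved in the side and top views. The networks found the bowl, tiffin, top plate and pickle jar within about 3 pixels of their starting places. The tumbler was not found in the side view, so I judged it by eye.

**Disagreement:** a coarse side-view estimate put the bar about 6° short of closed, still inside the roughly 8.6° allowed. I trusted the closer wrist view and the contact force at the stop instead.

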